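# Trace an ogee border on a registered litho plate

## Task

Register the wooden ogee template on the plate: set it flat, curved edge towards the robot, pushed home with its straight back edge against both back pins and its left end against the side pin, and let it go. Then take the spring-loaded tracing point from its block and, holding it upright with its tip sprung part-way in on the plate, lightly trace the template's curved edge from the bulging end to the hollow end in one continuous stroke, without leaving the edge, lifting off, or shifting the template. Stand the tracing point back in its slotted block on its collar, leave the template registered, and leave the tins and tape alone.

Things in the scene. Friction and masses are not known exactly. Their poses are not given: they have to be found in the camera images.
- board: fixed register board, plywood 170 (x) x 250 (y) mm, level top 16 mm above the counter: aluminium litho plate in front, flush dark steel register bar with two back pins along the far (+x) side, a side pin at the left. Origin: centre of its underside; x away from the robot, y left along the bar, z up. With the template home, the template's axes are parallel to these and template is at x = +37, y = 0, z = +43 mm here
- left_pin (a point): axis of the left one of the two back pins, level with the board's top: steel, 8 mm thick, standing 9 mm above the top; at x = +60, y = +70 mm in the board's axes. The template's straight back edge goes against both back pins
- right_pin (a point): axis of the right one of the two back pins, level with the board's top: same size, at x = +60, y = -70 mm in the board's axes
- side_pin (a point): axis of the side pin, level with the board's top: same size, at x = +3, y = +89 mm in the board's axes. The template's left end (its y = +85 mm end) goes against it
- template (a point): middle of the grip block of the loose dark wooden ogee template (weighted grip, about 400 g): plate 10 mm thick, 170 mm long (its y), grip block 16 (x) x 64 (y) mm across, top 44 mm above the underside. This point is 27 mm above the underside; x points to the straight back edge, 19 mm away, z up. The curved front edge is on the -x side, upright and square to the plate, 22 to 44 mm away
- bulge_centre (a point): moves with the template: centre of the 60 mm arc of the front edge's bulging (convex) half, y from -70 to 0 mm; at x = +15.7, y = -35, z = -27 mm from template in the template's axes. Beyond y = -70 the edge runs on straight along the tangent to its corner at y = -85
- hollow_centre (a point): moves with the template: centre, in front of the edge, of the 60 mm arc of the front edge's hollow (concave) half, y from 0 to +70 mm; at x = -81.7, y = +35, z = -27 mm from template in the template's axes. The arcs meet tangentially at x = -33, y = 0; beyond y = +70 straight on to y = +85
- tracer (a point): middle of the handle of the loose tracing point (135 g), 136 mm long, upright in its block: square wooden handle 20 x 20 mm, 78 mm long, flats square to x and y, z up along it; a steel collar 38 mm across, underside 43 mm below this point; below it a ferrule 16 mm across, tapering, and from 59 mm below this point an 8 mm thick tip rod; tip end 93 mm below
- tracer_tip (a point): centre of the 4 mm radius ball at the end of the tracing point's sprung tip, 89 mm below tracer when unpressed; moves with the tip. Tracing the edge it runs 4 mm outside it: in plan 64 mm from bulge_centre, then 56 mm from hollow_centre
- tip (a joint): how far the tip is pressed into the tool against its spring: 0 fully out, 0.010 m at the stop; the spring pushes with about 1 N at 0 and 3.5 N at the stop
- rest: fixed wooden block 70 (x) x 76 (y) x 56 mm high, origin at the centre of its underside, z up. A 22 mm wide slot, open above and towards -x, runs through its whole height from the front to 11 mm behind the centre. The tracing point stands over the centre, ferrule and tip in the slot, collar flat on the block's top: tracer is then 99 mm above the counter
- ink_tin_a: bystander: round ink tin, 69 mm across, 53 mm high, behind the work at the right; origin at the centre of its underside
- ink_tin_b: bystander: round ink tin, 69 mm across, 53 mm high, near the front edge of the counter at the right; origin at the centre of its underside
- masking_tape: bystander: roll of masking tape lying flat, 93 mm across, 24 mm high, behind the work at the far right; origin at the centre of its underside
Mind the look-alikes: they are no part of the job. What is shaped like the part that bears tracer but green or yellow is not meant.

How it is judged:
By the outcome, as a careful person would: the job done as asked, in the order asked, and still so for the second after the job is handed in, with the robot touching nothing.
It also fails if it takes over 72 s, if anything falls off the work surface, if the arm or the gripper's body presses on something with over 40 N, if the wrist force passes 120 N, or if a joint passes its speed limit or range.

## Robot

A 6-joint arm with a two-finger parallel gripper is mounted at the origin on a cart in front of the work surface, level with it; the furniture and walls round the work are solid. World frame = base frame: x ahead of the robot, y to its left, z up, the work surface at z = 0. Lengths are in mm, angles in degrees, forces in N, time in s.
With the tool pointing down it reaches from about 300 to 850 mm from the base axis. Payload 4.2 kg.
Tool frame: the origin (TCP) lies between the finger pads; the fingertips stand 11 mm ahead of it and the grasp point (between the pads) lies 8 mm behind it (env.tips_ahead is the distance from the TCP to the fingertips, in mm); z points along the fingers, y is the line along which they close (so a half turn about z gives the same grasp; the last joint's range is limited). The gripper opens to 91 mm and grips with 3 to 60 N. Pads are 32 mm wide; open, the fingers measure 118 mm over their backs; the gripper's body (76 mm by 178 mm) begins 60 mm behind the grasp point.
Start: joints at [65.432, 18.312, 89.639, -0, 72.044, -1.146], TCP at [228.571, 527.634, 224.976] pointing down, gripper open.
Joint ranges: [-177.97, 177.97], [-48.28, 115.42], [12.27, 149.76], [-77.06, 257.06], [2.81, 150.46], [-146.56, 146.56]. Speed limits (degrees/s): [147.25, 147.25, 180, 180, 180, 180].

## Interface

Orientations are given as [roll, pitch, yaw] about the fixed x, y, z axes, in that order (R = Rz(yaw) Ry(pitch) Rx(roll)).
In Python, from workcell import env, cams gives the robot as it stands.
- The arm moves only by the tool step_arm, never from a script. Its arguments are lists of equal length, an entry for each row: "linear": the shift along the tool's x, y, z in units of 30 cm (1.0 is 30 cm), a list of three; "turn": the turn about the tool's z in units of 360 degrees (1.0 is 360 degrees). In form: {"linear": [[tx, ty, tz], ...], "turn": [turn, ...]}. A call has 1 to 20 rows; each row is the pose to reach, as a shift and turn from the pose commanded when the call began, along the tool's axes at that moment, turning the shorter way round; what a row does not reach only later rows make up. A row lasts 1/8 s, in which the tool goes at most 62.5 mm and 10.7 degrees, less where a joint would pass 70% of its speed; a pose out of reach is approached as far as the arm can. A call with a number of a shift or a turn outside -1 to 1 is refused whole. A call with a gripper value outside its range is refused whole. "fingers" is the closure, from -1 (fully open) to 1 (shut), so that 0 is half open, set as the call begins (left out, the last holds). The fingers move at their own pace and stop on an object; "force" is the grip in N (left out, the last holds). Time passes only in rows, so rows that repeat a pose let the fingers close. It gives the time, the measured TCP pose, the force, the opening and the grip force at its end, in the units of the state.
- env.state(): the state, without advancing time (a new reading comes with each control period).
- cams.grab_frame(name): name is "scene" or "top" or "wrist"; returns a dict with "color" (420x560x3 uint8, blue, green, red), "fx", "fy", "cx", "cy" (pixels), "extrinsics" (4x4, takes a point from camera to world coordinates); the wrist camera has in their place "tool_from_camera" (4x4, takes a point from camera to tool coordinates, whose origin is the TCP and whose axes are the flange's). Camera axes: x right, y down, z forward; pixel columns grow to the right and rows downward; lengths in mm; the calibration is good to about 2 mm. A picture is of the moment at which its call begins: read the wrist's pose just before it. There is no depth.
- env.job_done(): hands the job in; it is judged then, once.
The state is a dict: "time_s": time; "qpos": joint angles; "qvel": joint speeds; "effort": joint torques, N m; "ee_pos": TCP position; "ee_rot": TCP orientation; "force": force on the tool from outside, world axes, zero at the start; "torque": the same for the moment, N m; "gripper_width": finger opening in mm; "gripper_force": force on a finger pad.
Only numpy, scipy, OpenCV 4.12 (cv2) and the standard library are available. Lean on these libraries where they do the work, as an engineer would, in place of code of your own. Each camera call takes 0.05 s, during which the arm holds its last target. There are 200 camera calls.

## Working session

There is one attempt and no reset: what is moved stays moved. The work goes in short steps, Python scripts to look and compute and a tool call to move; the robot and the scene stay as the last step left them, time stands still between calls to the robot, and variables do not carry over. Pictures are saved under pics/ and viewed, at most 10 in all, crops included, and the job is handed in when it is done.

Besides the shell and the picture viewer there is one more tool, called after "Request:" by a JSON object that holds its "op" and its "data". step_arm: Moves the arm, as the interface text tells. Its arguments: {"type":"object","properties":{"linear":{"type":"array"},"turn":{"type":"array"},"fingers":{"type":"number"},"force":{"type":"number"}},"required":["linear","turn"]}

```bash
ls; mkdir -p pics; python3 - <<'E'
from workcell import env,cams
import cv2,json,pickle
print(env.state())
d={}
for n in("scene","top","wrist"):
    f=cams.grab_frame(n);d[n]=f;cv2.imwrite(f"pics/{n}0.png",f["color"])
    print(n,{k:(v.tolist() if hasattr(v,'tolist') else v) for k,v in f.items() if k!="color"})
pickle.dump(d,open("f0.pkl","wb"))
E
```

```text
pics
{'time_s': 0.0, 'qpos': array([ 6.54319516e+01,  1.83510664e+01,  8.97082226e+01,  5.53860322e-04,
        7.20435760e+01, -1.14417077e+00]), 'qvel': array([-0.12125104,  0.0340214 ,  0.0036205 , -0.03650594, -0.04842366,
        0.06318526]), 'effort': array([-5.04499003e-04, -4.12461448e+01, -2.31975245e+01,  7.26769120e-02,
        4.57814906e-02, -1.61901494e-04]), 'ee_pos': array([228.35196708, 527.16616517, 224.11372189]), 'ee_rot': array([-1.79897166e+02, -2.58050001e-03,  1.56575949e+02]), 'force': array([ 0.66087042,  0.78442388, -0.27072111]), 'torque': array([-0.01959364, -0.01021481,  0.01296044]), 'gripper_force': 0.0, 'gripper_width': 91.16548335097494}
scene {'fx': 470.31538069019297, 'fy': 470.31538069019297, 'cx': 277.16663489266386, 'cy': 215.32607430699784, 'extrinsics': [[-0.8121809915722152, -0.2495963365616931, 0.5273174619749995, -325.38853894770887], [-0.5832467720453627, 0.32629176245755964, -0.7438796197309104, 1319.2442404327794], [0.013610283885270805, -0.9117210947034851, -0.41058422478858203, 786.4733985236925], [0.0, 0.0, 0.0, 1.0]]}
top {'fx': 432.8157611274482, 'fy': 432.8157611274482, 'cx': 288.490529971366, 'cy': 208.60467455931663, 'extrinsics': [[-0.0004021046050043836, -0.9978251466934194, 0.06591521021845013, 472.89676151206487], [-0.9999751574313878, 0.0008650818114569305, 0.006995438051363531, 63.11588617084356], [-0.007037246049244901, -0.06591075981746322, -0.9978007060071298, 1538.9368343711803], [0.0, 0.0, 0.0, 1.0]]}
wrist {'fx': 313.1072309309075, 'fy': 313.1072309309075, 'cx': 281.60293315330784, 'cy': 209.33206491420214, 'tool_from_camera': [[0.0003867608447067342, -0.9581898113530295, -0.2861330736480704, 80.36126790074684], [0.999999924298686, 0.0003827927182858738, 6.980225198073534e-05, 0.39825927968684116], [4.264585039581551e-05, -0.2861330789841991, 0.9581898868660381, -159.79006590073865], [0.0, 0.0, 0.0, 1.0]]}
```

View pics/scene0.png

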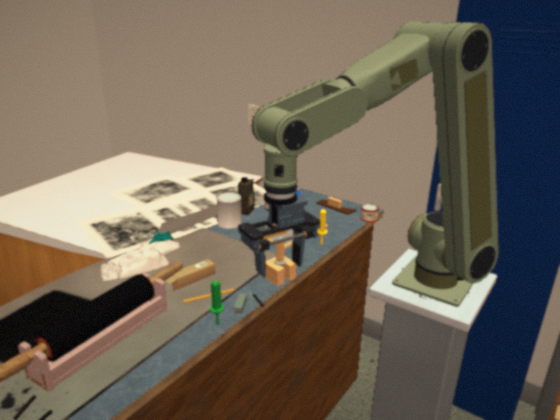

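View pics/top0.png

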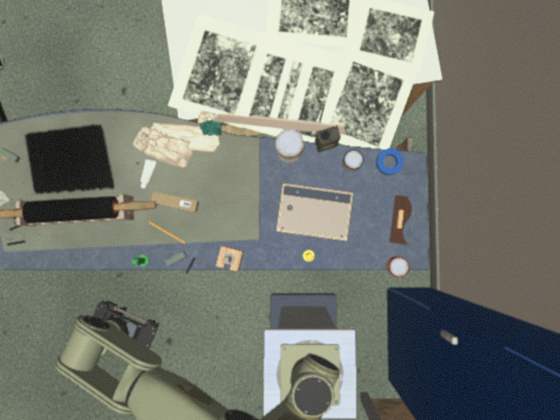

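```bash
cat > h.py <<'E'
import numpy as np,cv2,pickle
from scipy.spatial.transform import Rotation as Ro
from scipy.optimize import least_squares
def E(st):
    T=np.eye(4);T[:3,:3]=Ro.from_euler('xyz',st['ee_rot'],degrees=True).as_matrix();T[:3,3]=st['ee_pos'];return T
def ext(f,st=None): return f['extrinsics'] if 'extrinsics' in f else E(st)@np.array(f['tool_from_camera'])
def p2w(f,X,uv,z):
    d=np.array([(uv[0]-f['cx'])/f['fx'],(uv[1]-f['cy'])/f['fy'],1.]);X=np.array(X)
    r=X[:3,:3]@d;o=X[:3,3];return o+r*(z-o[2])/r[2]
def w2p(f,X,P):
    X=np.array(X);q=(np.atleast_2d(P)-X[:3,3])@X[:3,:3]
    return np.c_[f['fx']*q[:,0]/q[:,2]+f['cx'],f['fy']*q[:,1]/q[:,2]+f['cy']]
def tool(T,Pw):  # world point to shift units in tool axes
    return T[:3,:3].T@(np.array(Pw)-T[:3,3])/300
E
python3 - <<'E'
from h import *
d=pickle.load(open('f0.pkl','rb'));f=d['top'];X=ext(f)
for n,uv,z in [("rest",(229,259),56),("tmpl",(401,219),44),("bl",(285,184),16),("br",(352,190),16),("fl",(277,233),16),("fr",(347,240),16),("yellow",(308,256),80),("tinB",(398,266),53)]: print(n,p2w(f,X,uv,z).round(0))
a=cv2.resize(f['color'][180:275,265:425],None,fx=5,fy=5,interpolation=3)[:475]
b=cv2.resize(f['color'][235:275,205:255],None,fx=3,fy=3,interpolation=3)
a[-120:,:150]=b
cv2.imwrite('pics/c1.png',a)
E
```

```text
rest [399. 277.  56.]
tmpl [ 535. -315.   44.]
bl [661.  86.  16.]
br [ 639. -151.   16.]
fl [488. 114.  16.]
fr [ 463. -131.   16.]
yellow [410.   8.  80.]
tinB [ 375. -299.   53.]
```

View pics/c1.png

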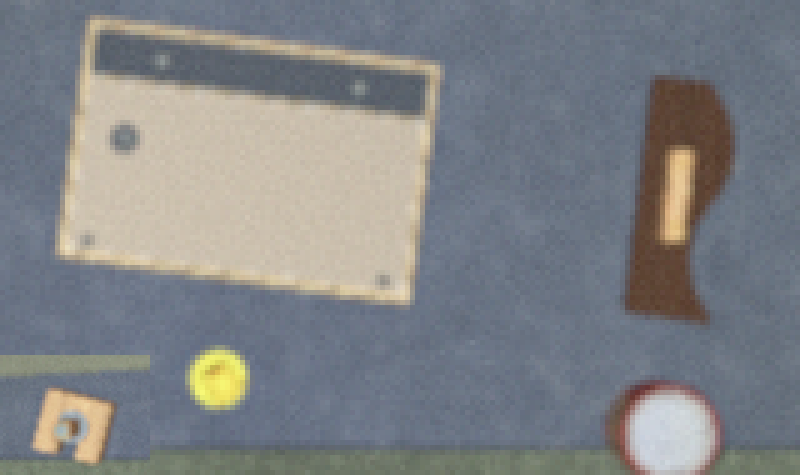

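```bash
cat >> h.py <<'E'
def go(st,Pw,yaw=None):
    T=E(st);print('shift',tool(T,Pw).round(4),'turn',None if yaw is None else round(-(((yaw-st['ee_rot'][2])+180)%360-180)/360,4))
E
python3 -c "
from h import *;from workcell import env
go(env.state(),(565,-200,225),175)"
```

```text
shift [-1.9932e+00 -1.7785e+00  1.0000e-04] turn -0.0512
```

Request:
{"op": "step_arm", "data": {"linear": [[-0.2, -0.18, 0], [-0.4, -0.36, 0], [-0.6, -0.54, 0], [-0.8, -0.72, 0], [-1, -0.9, 0]], "turn": [0, 0, 0, 0, 0]}}

```text
time_s: 0.78
ee_pos: [359.0, 241.6, 224.9]
ee_rot: [180.0, 0.0, 156.6]
force: [1.3, -0.1, -0.2]
gripper_width: 91.2
gripper_force: 0.0
```

Request:
{"op": "step_arm", "data": {"linear": [[-0.2, -0.18, 0], [-0.4, -0.36, 0], [-0.6, -0.54, 0], [-0.8, -0.72, 0], [-1, -0.88, 0], [-1, -0.88, 0], [-1, -0.88, 0], [-1, -0.88, 0]], "turn": [0, -0.01, -0.02, -0.03, -0.04, -0.05, -0.05, -0.05]}}

```text
time_s: 1.78
ee_pos: [529.0, -118.8, 224.3]
ee_rot: [180.0, -0.1, 174.4]
force: [-0.1, 0.5, 1.2]
gripper_width: 91.3
gripper_force: 0.0
```

```bash
cat > snap.py <<'E'
import sys;from h import *;from workcell import env,cams
st=env.state();f=cams.grab_frame('wrist');pickle.dump((st,f),open(sys.argv[1]+'.pkl','wb'));print(st['ee_pos'],st['ee_rot'],st['time_s'])
cv2.imwrite('pics/%s.png'%sys.argv[1],cv2.resize(f['color'],(784,588),interpolation=3))
E
python3 snap.py w1
```

```text
[ 529.00783031 -118.81181873  224.25640348] [ 1.79957064e+02 -7.80789685e-02  1.74424292e+02] 1.775
```

View pics/w1.png

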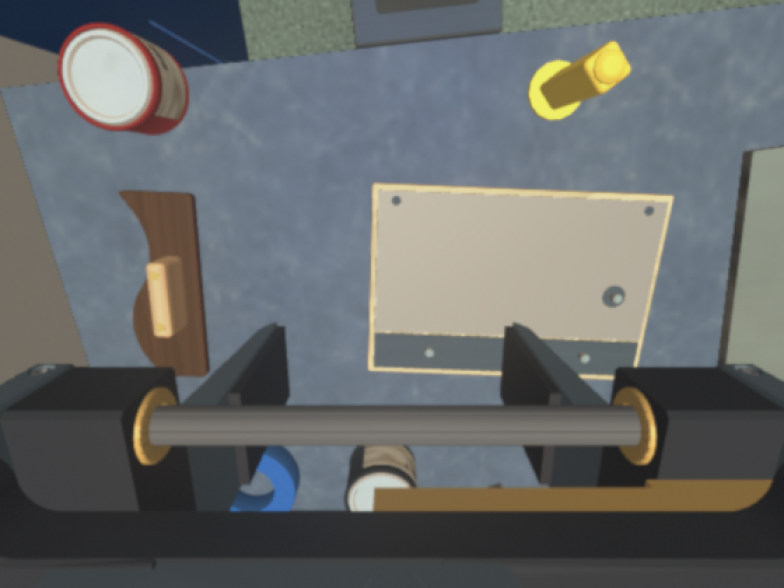

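```bash
cat >> h.py <<'E'
def fit(f,X,pts,uv,x0):
    pts=np.array(pts,float);uv=np.array(uv,float)
    def tr(p):
        c,s=np.cos(p[2]),np.sin(p[2]);return np.c_[p[0]+c*pts[:,0]-s*pts[:,1],p[1]+s*pts[:,0]+c*pts[:,1],pts[:,2]]
    r=least_squares(lambda p:(w2p(f,X,tr(p))-uv).ravel(),x0,x_scale=[1,1,.01]);print(r.x[:2].round(1),np.degrees(r.x[2]).round(2));print((r.fun.reshape(-1,2)).round(1).tolist());return r.x
def place(p,pts):
    pts=np.atleast_2d(np.array(pts,float));c,s=np.cos(p[2]),np.sin(p[2]);return np.c_[p[0]+c*pts[:,0]-s*pts[:,1],p[1]+s*pts[:,0]+c*pts[:,1],pts[:,2]]
def curve(off=0):  # template-frame front edge offset outwards, y from -85 to 85
    out=[]
    for y in np.arange(-85,85.1,2.5):
        out.append(edge(y,off))
    return np.array(out)
def edge(y,off=0): # contour point of offset path at (offset path) y
    t=abs(y)
    # bulge: centre (15.7,-35) R=60+off ; hollow centre (-81.7,35) R=60-off
    s=35/60.;cn=np.sqrt(1-s*s)
    if y<=0:
        c=np.array([15.7,-35]);R=60+off
        yt=c[1]-R*s
        if y>=yt and y-c[1]<=R*s: return [c[0]-np.sqrt(R*R-(y-c[1])**2),y]
        if y<yt: return [c[0]-R*cn+(yt-y)*s/cn,y]
    c=np.array([-81.7,35]);R=60-off
    yt=c[1]+R*s
    if y<=yt and y-c[1]>=-R*s: return [c[0]+np.sqrt(R*R-(y-c[1])**2),y]
    if y>yt: return [c[0]+R*cn-(y-yt)*s/cn,y]
    # gap near join
    a=np.array([15.7-(60+off)*cn,-35+(60+off)*s]);b=np.array([-81.7+(60-off)*cn,35-(60-off)*s]);
    w=(y-a[1])/(b[1]-a[1]);return (a+w*(b-a)).tolist()
E
cat > f1.py <<'E'
from h import *
st,f=pickle.load(open('w1.pkl','rb'));X=ext(f,st)
q=lambda l:np.array(l)/1.4
B=fit(f,X,[(-85,-125,16),(-85,125,16),(85,-125,16),(85,125,16),(60,-70,25),(60,70,25),(3,89,25)],q([(374,185),(672,197),(370,370),(637,378),(430,353),(585,358),(617,298)]),[560,-20,-.1])
T=fit(f,X,[(19,85,10),(19,-85,10),(-8,32,44),(8,32,44),(-8,-32,44),(8,-32,44)],q([(193,193),(208,375),(149,263),(168,260),(154,335),(172,334)]),[535,-315,1.5])
np.save('BT.npy',[B,T])
im=cv2.resize(f['color'],None,fx=4,fy=4,interpolation=3)
dr=lambda P,c,cl=True:cv2.polylines(im,[np.int32(w2p(f,X,P)*4*16+24)],cl,c,1,cv2.LINE_AA,4)
dr(place(B,[(-85,-125,16),(-85,125,16),(85,125,16),(85,-125,16)]),(0,0,255))
for a in [(60,-70,25),(60,70,25),(3,89,25)]:
    dr(place(B,[(a[0]+4*np.cos(t),a[1]+4*np.sin(t),25) for t in np.arange(0,6.3,.3)]),(0,0,255))
c=curve();dr(place(T,[(x,y,10) for x,y in c]+[(19,85,10),(19,-85,10)]),(0,0,255))
dr(place(T,[(-8,32,44),(8,32,44),(8,-32,44),(-8,-32,44)]),(255,255,0))
a=im[500:1120,300:640];b=cv2.resize(im[500:1120,1030:1960],None,fx=.49,fy=.49,interpolation=3)
o=np.zeros((620,800,3),np.uint8);o[:,:340]=a;o[:b.shape[0],342:342+b.shape[1]]=b
cv2.imwrite('pics/ov1.png',o[:600])
E
python3 f1.py
```

```text
[564.3 -18.1] -7.5
[[-1.9, -1.0], [2.7, -2.0], [-1.5, 1.8], [-0.6, 1.9], [-0.4, 0.4], [0.5, 0.3], [0.9, 0.2]]
[ 536.9 -310.2] 81.11
[[1.3, -1.3], [-0.3, 0.4], [-1.7, -1.9], [-0.8, 1.0], [0.3, 0.3], [1.3, 1.8]]
```

View pics/ov1.png

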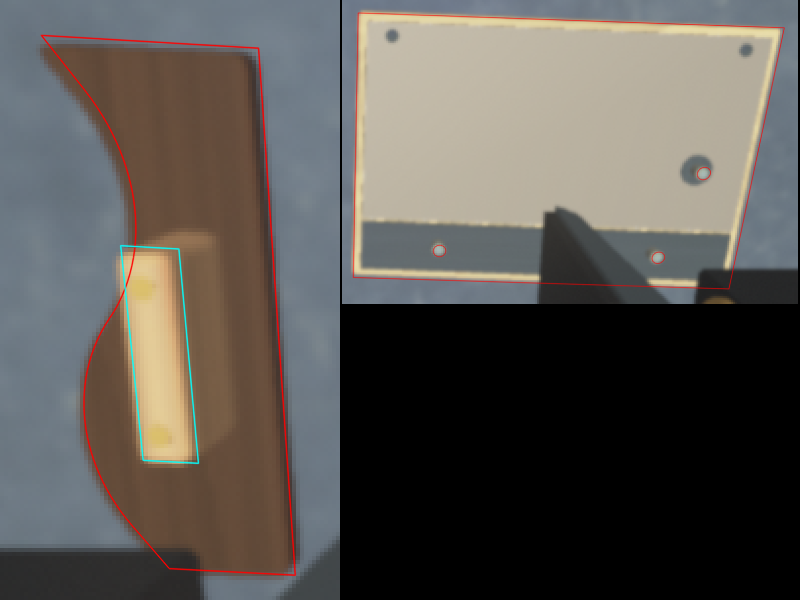

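```bash
python3 -c "
from h import *;from workcell import env
go(env.state(),(537.5,-312,60),171.1)"
```

```text
shift [-0.093  -0.6429  0.5471] turn 0.0095
```

Request:
{"op": "step_arm", "data": {"linear": [[-0.02, -0.14, 0.1], [-0.05, -0.3, 0.2], [-0.07, -0.45, 0.3], [-0.093, -0.6, 0.4], [-0.093, -0.643, 0.5], [-0.093, -0.643, 0.547], [-0.093, -0.643, 0.58], [-0.093, -0.643, 0.62], [-0.093, -0.643, 0.653], [-0.093, -0.643, 0.653]], "turn": [0.002, 0.004, 0.006, 0.008, 0.0095, 0.0095, 0.0095, 0.0095, 0.0095, 0.0095], "fingers": -0.2}}

```text
time_s: 3.08
ee_pos: [538.2, -312.1, 28.5]
ee_rot: [180.0, -0.1, 171.2]
force: [0.1, -0.2, 0.5]
gripper_width: 54.5
gripper_force: 0.0
```

Request:
{"op": "step_arm", "data": {"linear": [[0, 0, 0], [0, 0, 0], [0, 0, 0], [0, 0, 0], [0, 0, 0], [0, 0, 0]], "turn": [0, 0, 0, 0, 0, 0], "fingers": 1, "force": 25}}

```text
time_s: 3.82
ee_pos: [538.6, -313.0, 29.2]
ee_rot: [-180.0, 0.0, 171.2]
force: [-0.8, -2.2, 1.0]
gripper_width: 15.5
gripper_force: 25.0
```

```bash
python3 -c "
from h import *;from workcell import env
go(env.state(),(587.5,-33.3,100),82.5)"
```

```text
shift [-0.0181  0.9462 -0.2364] turn 0.2463
```

Request:
{"op": "step_arm", "data": {"linear": [[0, 0, -0.02], [0, 0, -0.06], [0, 0, -0.12], [0, 0, -0.18], [0, 0.05, -0.236], [0, 0.13, -0.236], [0, 0.22, -0.236], [0, 0.32, -0.236], [0, 0.42, -0.236], [0, 0.52, -0.236], [0, 0.62, -0.236], [-0.01, 0.72, -0.236], [-0.01, 0.8, -0.236], [-0.018, 0.88, -0.236], [-0.018, 0.92, -0.236], [-0.018, 0.946, -0.236], [-0.018, 0.946, -0.236], [-0.018, 0.946, -0.236]], "turn": [0, 0, 0, 0, 0.01, 0.03, 0.05, 0.07, 0.095, 0.12, 0.145, 0.17, 0.195, 0.215, 0.232, 0.246, 0.246, 0.246]}}

```text
time_s: 6.08
ee_pos: [587.3, -33.3, 100.0]
ee_rot: [-180.0, 0.0, 82.7]
force: [0.1, 0.4, -4.9]
gripper_width: 15.6
gripper_force: 25.0
```

```bash
python3 snap.py w2; python3 -c "
import cv2;from workcell import cams
f=cams.grab_frame('top');a=cv2.imread('pics/w2.png')
cv2.imwrite('pics/w2b.png',a)"
```

```text
[587.32005997 -33.33494619 100.03302571] [-1.79998803e+02  6.36676152e-03  8.26669293e+01] 6.075
```

View pics/w2.png

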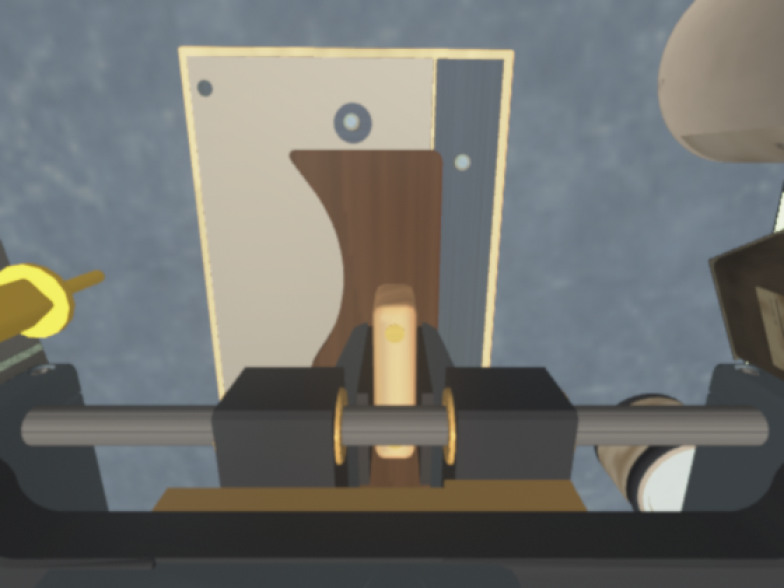

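```bash
cat > f2.py <<'E'
from h import *
st,f=pickle.load(open('w2.pkl','rb'));X=ext(f,st);q=lambda u,v:(u/1.4,v/1.4)
B=np.load('BT.npy')[0]
def inb(P): # to board axes
    c,s=np.cos(B[2]),np.sin(B[2]);d=np.array(P)[:2]-B[:2];return np.r_[c*d[0]+s*d[1],-s*d[0]+c*d[1]].round(1)
zt=81.2
print('tmpl back-left corner',inb(p2w(f,X,q(441,151),zt)),'edge lower',inb(p2w(f,X,q(438,310),zt)), 'left front corner',inb(p2w(f,X,q(290,152),zt)),'block end top',inb(p2w(f,X,q(395,292),zt+34)))
print('hollow deepest x',inb(p2w(f,X,q(344,265),zt)))
print('side',inb(p2w(f,X,q(351,122),25)),'left',inb(p2w(f,X,q(462,162),25)))
print('corners',[inb(p2w(f,X,q(*a),16)) for a in[(180,48),(513,51)]],inb(st['ee_pos']), st['ee_rot'][2]-np.degrees(B[2]))
print('board edge dir',inb(p2w(f,X,q(489,368),16)))
E
python3 f2.py
```

```text
tmpl back-left corner [43.6 73.4] edge lower [44.5  8.3] left front corner [-15.   72.8] block end top [25.8 26.4]
hollow deepest x [ 4.6 28. ]
side [ 3.8 88.4] left [60.3 69.4]
corners [array([-81.2, 123.3]), array([ 84.5, 122.5])] [ 24.9 -12.1] 90.1636495265976
board edge dir [ 83.9 -51.3]
```

Request:
{"op": "step_arm", "data": {"linear": [[0, 0, 0.05], [0, 0, 0.1], [0, 0, 0.14], [0, 0, 0.165], [0, 0, 0.175], [0, 0, 0.181], [0, 0, 0.181]], "turn": [0, 0, 0, 0, 0, 0, 0]}}

```text
time_s: 7.05
ee_pos: [587.7, -33.1, 45.8]
ee_rot: [180.0, -0.0, 82.6]
force: [-0.5, 0.7, -4.3]
gripper_width: 16.2
gripper_force: 25.0
```

Request:
{"op": "step_arm", "data": {"linear": [[0, 0, 0.001], [0, 0, 0.002], [0, 0, 0.003], [0, 0, 0.003]], "turn": [0, 0, 0, 0]}}

```text
time_s: 7.55
ee_pos: [587.7, -33.1, 45.2]
ee_rot: [180.0, -0.0, 82.6]
force: [-0.6, 0.6, 0.8]
gripper_width: 16.1
gripper_force: 25.0
```

Request:
{"op": "step_arm", "data": {"linear": [[0, 0.01, 0], [0, 0.02, 0], [0, 0.03, 0], [0, 0.036, 0], [0, 0.038, 0], [0, 0.04, 0], [0, 0.04, 0]], "turn": [0, 0, 0, 0, 0, 0, 0]}}

```text
time_s: 8.43
ee_pos: [597.4, -34.4, 45.3]
ee_rot: [-179.8, 0.0, 82.6]
force: [-5.8, 0.5, 6.0]
gripper_width: 15.8
gripper_force: 25.0
```

```bash
python3 -c "
from workcell import env
s=env.state();print(s['force'],s['torque'],s['ee_pos'],s['ee_rot'])"
```

```text
[-5.79626478  0.46737003  5.9510484 ] [ 0.06264607  1.15625601 -0.01591576] [597.42828613 -34.39885162  45.25626532] [-1.79762109e+02  8.09039092e-04  8.25974688e+01]
```

Request:
{"op": "step_arm", "data": {"linear": [[0, 0.0, -0.002], [0, 0.002, -0.002], [0, 0.004, -0.002], [0, 0.004, -0.002]], "turn": [0, 0, 0, 0]}}

```text
time_s: 8.93
ee_pos: [598.3, -34.5, 45.3]
ee_rot: [-179.7, -0.0, 82.6]
force: [-7.1, 2.2, 4.5]
gripper_width: 16.3
gripper_force: 25.0
```

```bash
cat > s.py <<'E'
from h import *;from workcell import env
s=env.state();B=np.load('BT.npy')[0];c,n=np.cos(B[2]),np.sin(B[2]);d=s['ee_pos'][:2]-B[:2];F=s['force']
print('board',np.r_[c*d[0]+n*d[1],-n*d[0]+c*d[1]].round(2),'z',s['ee_pos'][2].round(2),'F',np.r_[c*F[0]+n*F[1],-n*F[0]+c*F[1],F[2]].round(2),'M',s['torque'].round(3),s['ee_rot'].round(2),s['gripper_width'],s['time_s'])
E
python3 s.py
```

```text
board [ 35.9  -11.84] z 45.31 F [-7.29  1.3   4.45] M [ 0.079  1.455 -0.071] [-179.7    -0.     82.58] 16.252170955116416 8.925
```

Request:
{"op": "step_arm", "data": {"linear": [[0, 0, -0.003], [0, 0.0, -0.005], [0, 0.002, -0.005], [0, 0.004, -0.005], [0, 0.004, -0.005]], "turn": [0, 0, 0, 0, 0]}}

```text
time_s: 9.55
ee_pos: [598.7, -34.5, 45.4]
ee_rot: [-179.6, -0.0, 82.5]
force: [-7.5, 1.9, -2.7]
gripper_width: 15.7
gripper_force: 25.0
```

```bash
python3 s.py
```

```text
board [ 36.29 -11.75] z 45.36 F [-7.72  0.93 -2.67] M [ 0.104  1.606 -0.525] [-1.7957e+02 -2.0000e-02  8.2530e+01] 15.72609302873729 9.55
```

Request:
{"op": "step_arm", "data": {"linear": [[0, 0, 0], [0, 0, 0], [0, 0, 0]], "turn": [0.001, 0.002, 0.002]}}

```text
time_s: 9.93
ee_pos: [599.0, -34.4, 45.4]
ee_rot: [-179.6, 0.0, 81.9]
force: [-7.5, 1.7, -3.1]
gripper_width: 15.9
gripper_force: 25.0
```

```bash
python3 s.py
```

```text
board [ 36.53 -11.68] z 45.42 F [-7.64  0.76 -3.14] M [0.261 1.452 0.195] [-1.7961e+02  1.0000e-02  8.1940e+01] 15.904950583008667 9.925
```

Request:
{"op": "step_arm", "data": {"linear": [[0.01, -0.002, 0], [0.02, -0.002, 0], [0.03, -0.002, 0], [0.035, -0.002, 0], [0.038, -0.002, 0], [0.042, -0.002, 0], [0.045, -0.002, 0], [0.045, -0.002, 0]], "turn": [0, 0, 0, 0, 0, 0, 0, 0]}}

```text
time_s: 10.92
ee_pos: [600.3, -24.1, 45.7]
ee_rot: [-179.7, 0.3, 82.0]
force: [-7.5, -8.5, -2.1]
gripper_width: 15.9
gripper_force: 25.0
```

```bash
python3 s.py
```

```text
board [36.54 -1.28] z 45.66 F [-6.34 -9.42 -2.1 ] M [-1.384  1.513  0.086] [-179.66    0.3    82.02] 15.881898274131181 10.925
```

Request:
{"op": "step_arm", "data": {"linear": [[0, 0, 0.002], [0, 0, 0.004], [-0.004, -0.003, 0.004], [-0.009, -0.0065, 0.004], [-0.009, -0.0065, 0.004]], "turn": [0, 0, 0, 0, 0]}}

```text
time_s: 11.55
ee_pos: [600.1, -24.4, 45.3]
ee_rot: [-179.9, 0.1, 81.9]
force: [-5.6, -1.7, -1.9]
gripper_width: 15.8
gripper_force: 25.0
```

```bash
python3 s.py
```

```text
board [36.35 -1.54] z 45.26 F [-5.37 -2.46 -1.95] M [-0.361  1.091  0.228] [-1.7992e+02  6.0000e-02  8.1940e+01] 15.814441125627205 11.55
```

Request:
{"op": "step_arm", "data": {"linear": [[0, -0.002, 0.001], [0, -0.004, 0.002], [0, -0.004, 0.002]], "turn": [0, 0, 0], "force": 8}}

```text
time_s: 11.92
ee_pos: [600.1, -24.3, 45.2]
ee_rot: [179.9, 0.1, 81.9]
force: [-5.5, -3.5, -0.1]
gripper_width: 16.2
gripper_force: 8.0
```

Request:
{"op": "step_arm", "data": {"linear": [[0, 0, 0], [0, 0, 0], [0, 0, 0]], "turn": [0, 0, 0], "fingers": 0.2}}

```text
time_s: 12.3
ee_pos: [600.5, -23.5, 45.3]
ee_rot: [179.9, -0.0, 81.9]
force: [-1.0, 0.3, 0.6]
gripper_width: 36.0
gripper_force: 0.0
```

```bash
python3 s.py; python3 snap.py w3
```

```text
board [36.66 -0.62] z 45.33 F [-0.98  0.18  0.56] M [-0.099  0.101  0.025] [ 1.7988e+02 -3.0000e-02  8.1880e+01] 35.99689435590757 12.3
[600.52502296 -23.48530174  45.3269188 ] [ 1.79880455e+02 -3.29906924e-02  8.18776707e+01] 12.3
```

View pics/w3.png

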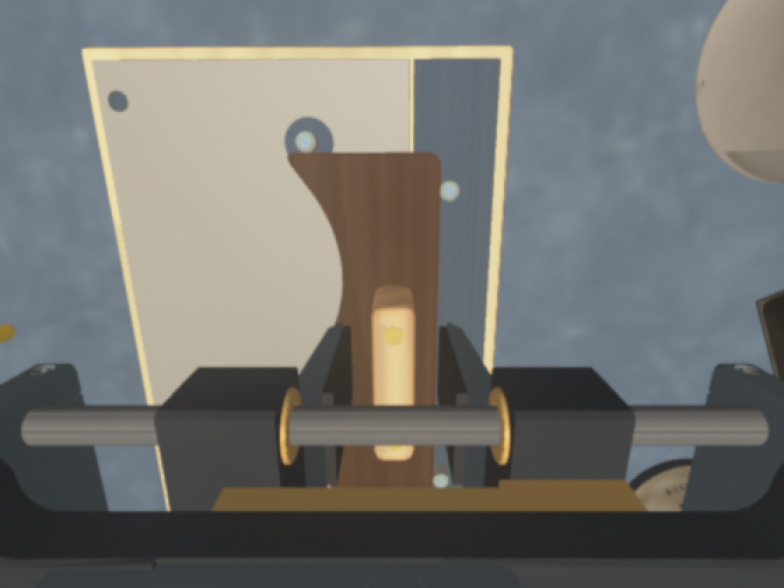

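```bash
cat > f3.py <<'E'
from h import *
st,f=pickle.load(open('w3.pkl','rb'));X=ext(f,st);q=lambda l:np.array(l)/1.4
print('pins')
B2=fit(f,X,[(3,89,25),(60,70,25),(60,-70,25)],q([(305,142),(450,191),(440,481)]),[564,-18,-.14])
print('with corners+template')
B3=fit(f,X,[(3,89,25),(60,70,25),(60,-70,25),(-85,125,16),(85,125,16),(56,85,26),(29,32,60),(45,32,60)],q([(305,142),(450,191),(440,481),(84,49),(513,47),(441,152),(375,307),(413,307)]),[564,-18,-.14])
np.save('B.npy',B2)
E
python3 f3.py
```

```text
pins
[564.3 -18.2] -7.93
[[-0.1, -0.6], [-0.1, -0.1], [0.3, 1.0]]
with corners+template
[564.8 -18.8] -7.77
[[0.5, 0.4], [0.5, 0.5], [1.4, 1.4], [-6.0, -2.0], [2.9, -2.4], [0.7, 0.4], [-2.6, 2.2], [2.9, 2.0]]
```

```bash
python3 -c "
from h import *;from workcell import env
go(env.state(),(430,262,220),79)"
```

```text
shift [ 0.8623 -0.6954 -0.5833] turn 0.008
```

Request:
{"op": "step_arm", "data": {"linear": [[0, 0, -0.03], [0, 0, -0.1], [0, 0, -0.25], [0, 0, -0.4], [0.1, -0.1, -0.55], [0.25, -0.2, -0.583], [0.4, -0.32, -0.583], [0.55, -0.45, -0.583], [0.7, -0.57, -0.583], [0.82, -0.66, -0.583], [0.862, -0.695, -0.583], [0.862, -0.695, -0.583], [0.862, -0.695, -0.583]], "turn": [0, 0, 0, 0, 0, 0.008, 0.008, 0.008, 0.008, 0.008, 0.008, 0.008, 0.008], "fingers": -0.2}}

```text
time_s: 13.98
ee_pos: [430.4, 260.7, 220.0]
ee_rot: [180.0, 0.0, 78.9]
force: [0.3, -0.6, 0.3]
gripper_width: 55.0
gripper_force: 0.0
```

```bash
python3 snap.py w4
```

```text
[430.41594418 260.73623195 219.95154148] [1.79964638e+02 1.92520401e-02 7.89328337e+01] 13.975
```

View pics/w4.png

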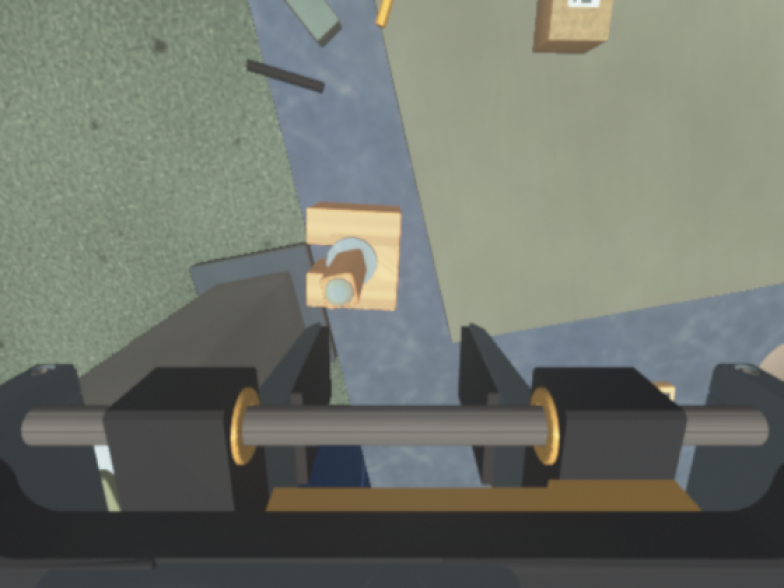

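```bash
cat > f4.py <<'E'
from h import *
from workcell import env
st,f=pickle.load(open('w4.pkl','rb'));X=ext(f,st);q=lambda u,v:(u/1.4,v/1.4)
print('collar',p2w(f,X,q(351,262),60),'top',p2w(f,X,q(340,291),138))
R=fit(f,X,[(-35,38,56),(35,38,56),(35,-38,56),(-35,-38,56)],np.array([(307,209),(401,213),(397,311),(307,304)])/1.4,[399,277,-.2])
g=p2w(f,X,q(340,291),138)
for z in (170,98): go(env.state(),(g[0],g[1],z),np.degrees(R[2])+90)
E
python3 f4.py
```

```text
collar [401.76007666 276.59721248  60.        ] top [402.7596832  276.75403173 138.        ]
[402.9 276.3] -14.09
[[-0.5, -1.1], [0.9, -0.3], [-0.3, -0.1], [-0.2, 1.7]]
shift [ 0.0351 -0.1011  0.1662] turn 0.0083
shift [ 0.0352 -0.1012  0.4062] turn 0.0083
```

Request:
{"op": "step_arm", "data": {"linear": [[0.0, -0.03, 0], [0.02, -0.07, 0.05], [0.035, -0.101, 0.12], [0.035, -0.101, 0.16], [0.035, -0.101, 0.22], [0.035, -0.101, 0.3], [0.035, -0.101, 0.37], [0.035, -0.101, 0.4], [0.035, -0.101, 0.416], [0.035, -0.101, 0.416]], "turn": [0.0, 0.004, 0.008, 0.008, 0.008, 0.008, 0.008, 0.008, 0.008, 0.008]}}

```text
time_s: 15.28
ee_pos: [402.3, 277.9, 95.3]
ee_rot: [180.0, -0.0, 76.1]
force: [-0.5, -0.3, -1.1]
gripper_width: 54.9
gripper_force: 0.0
```

Request:
{"op": "step_arm", "data": {"linear": [[0, 0, 0], [0, 0, 0], [0, 0, 0], [0, 0, 0], [0, 0, 0], [0, 0, 0]], "turn": [0, 0, 0, 0, 0, 0], "fingers": 1, "force": 25}}

```text
time_s: 16.02
ee_pos: [402.0, 277.9, 95.3]
ee_rot: [180.0, -0.0, 76.1]
force: [-1.1, 0.4, 1.6]
gripper_width: 23.3
gripper_force: 25.0
```

```bash
python3 s.py
```

```text
board [-199.52  272.29] z 95.25 F [-1.14  0.24  1.64] M [-0.085  0.198  0.021] [ 1.7999e+02 -2.0000e-02  7.6120e+01] 23.310568745496685 16.025
```

```bash
python3 - <<'E'
from h import *
st,f=pickle.load(open('w4.pkl','rb'));X=ext(f,st)
im=cv2.resize(f['color'][140:230,210:295],None,fx=6,fy=6,interpolation=3)
l=cv2.createLineSegmentDetector(0).detect(cv2.cvtColor(im,6))[0][:,0]
for s in l:
    if np.hypot(s[2]-s[0],s[3]-s[1])<50: continue
    p=s.reshape(2,2)/6+[210,140];a=p2w(f,X,p[0],138);b=p2w(f,X,p[1],138);d=b-a
    print((p*1.4).round(0).tolist(),(np.degrees(np.arctan2(d[1],d[0]))%90).round(1))
cv2.imwrite('pics/h.png',im)
E
```

```text
[[306.0, 273.0], [306.0, 305.0]] 75.7
[[307.0, 243.0], [333.0, 243.0]] 79.1
[[306.0, 209.0], [306.0, 242.0]] 75.7
[[308.0, 306.0], [327.0, 306.0]] 79.0
[[362.0, 278.0], [362.0, 293.0]] 77.8
[[380.0, 210.0], [310.0, 210.0]] 78.9
[[397.0, 305.0], [397.0, 247.0]] 79.1
[[400.0, 211.0], [336.0, 211.0]] 79.0
[[311.0, 245.0], [333.0, 245.0]] 78.9
[[399.0, 284.0], [399.0, 216.0]] 79.1
[[323.0, 273.0], [308.0, 273.0]] 78.9
[[354.0, 209.0], [307.0, 208.0]] 78.9
[[361.0, 284.0], [361.0, 298.0]] 77.7
[[400.0, 262.0], [400.0, 215.0]] 79.1
[[308.0, 308.0], [326.0, 308.0]] 79.0
[[351.0, 273.0], [336.0, 273.0]] 78.9
[[342.0, 308.0], [364.0, 308.0]] 79.0
[[345.0, 309.0], [390.0, 309.0]] 79.0
[[399.0, 213.0], [362.0, 213.0]] 78.9
[[337.0, 252.0], [350.0, 252.0]] 78.8
[[396.0, 309.0], [396.0, 272.0]] 79.0
[[329.0, 308.0], [341.0, 308.0]] 79.0
[[364.0, 251.0], [364.0, 266.0]] 77.8
[[322.0, 274.0], [308.0, 274.0]] 78.9
[[364.0, 273.0], [364.0, 289.0]] 77.8
[[339.0, 250.0], [357.0, 250.0]] 78.9
[[365.0, 255.0], [365.0, 282.0]] 77.9
[[350.0, 274.0], [329.0, 274.0]] 79.0
[[355.0, 294.0], [355.0, 279.0]] 77.5
[[360.0, 289.0], [360.0, 302.0]] 77.7
[[357.0, 301.0], [357.0, 284.0]] 77.5
[[326.0, 253.0], [326.0, 266.0]] 76.4
[[373.0, 311.0], [393.0, 311.0]] 78.9
[[346.0, 249.0], [359.0, 249.0]] 79.0
[[340.0, 276.0], [325.0, 276.0]] 79.0
[[367.0, 261.0], [367.0, 277.0]] 77.9
[[330.0, 207.0], [307.0, 207.0]] 79.0
[[395.0, 310.0], [395.0, 286.0]] 79.0
[[321.0, 271.0], [307.0, 271.0]] 79.4
[[343.0, 236.0], [360.0, 236.0]] 78.7
[[402.0, 236.0], [402.0, 215.0]] 79.2
[[308.0, 275.0], [308.0, 303.0]] 75.7
[[305.0, 273.0], [305.0, 305.0]] 75.6
[[308.0, 210.0], [308.0, 242.0]] 75.7
[[398.0, 214.0], [386.0, 214.0]] 78.5
[[305.0, 208.0], [305.0, 227.0]] 75.6
[[366.0, 308.0], [381.0, 308.0]] 78.9
```

View pics/h.png

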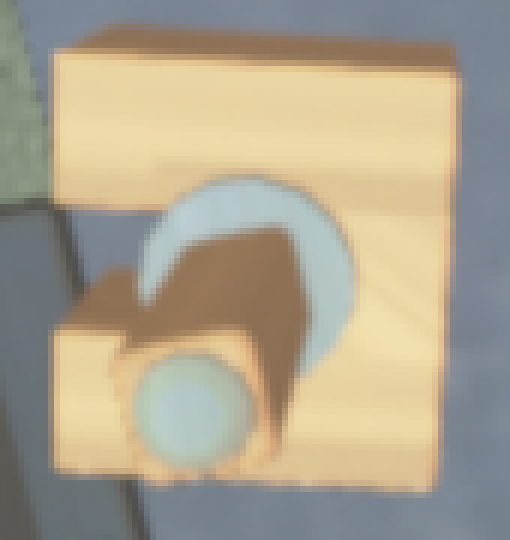

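Request:
{"op": "step_arm", "data": {"linear": [[0, 0, 0], [0, 0, 0], [0, 0, 0], [0, 0, 0], [0, 0, 0]], "turn": [0, 0, -0.015, -0.031, -0.031], "fingers": 0.1}}

```text
time_s: 16.65
ee_pos: [401.9, 277.8, 94.9]
ee_rot: [-180.0, 0.0, 87.2]
force: [-0.2, 0.3, 0.6]
gripper_width: 40.8
gripper_force: 0.0
```

Request:
{"op": "step_arm", "data": {"linear": [[0, 0, 0], [0, 0, 0], [0, 0, 0], [0, 0, 0], [0, 0, 0]], "turn": [0, 0, 0, 0, 0], "fingers": 1, "force": 30}}

```text
time_s: 17.27
ee_pos: [401.9, 277.8, 95.0]
ee_rot: [180.0, -0.0, 87.3]
force: [0.2, -0.7, -1.3]
gripper_width: 19.9
gripper_force: 30.0
```

```bash
python3 s.py
```

```text
board [-199.55  272.19] z 95.05 F [ 0.32 -0.64 -1.3 ] M [-0.076  0.035  0.029] [180.    -0.    87.27] 19.936469087669778 17.275
```

```bash
cat > tr.py <<'E'
from h import *
TW=np.array([600.3,-23.2,np.radians(-8.0)]); DX=-1.2 # tip offset along tool x
def tcp(txy,z,yaw=82.0):
    w=place(TW,[[txy[0],txy[1],z]])[0];a=np.radians(yaw);w[0]-=DX*np.cos(a);w[1]-=DX*np.sin(a);return w
def tipT(st): # tip in template frame
    a=np.radians(st['ee_rot'][2]);p=st['ee_pos'][:2]+DX*np.array([np.cos(a),np.sin(a)])-TW[:2];c,s=np.cos(TW[2]),np.sin(TW[2]);return np.r_[c*p[0]+s*p[1],-s*p[0]+c*p[1]]
E
python3 - <<'E'
from tr import *;from workcell import env
e=np.array(edge(-85.3,4));a=e+8*np.array([-.812,-.583]);print(e,a,tcp(a,175))
st=env.state();P=tcp(a,175);go(st,(st['ee_pos'][0],st['ee_pos'][1],175));go(st,P,82)
E
```

```text
[-26.97043966 -85.3       ] [-33.46643966 -89.964     ] [ 554.80569229 -106.44252667  175.        ]
shift [ 0.      0.     -0.2665] turn None
shift [-1.2551  0.5701 -0.2666] turn 0.0146
```

Request:
{"op": "step_arm", "data": {"linear": [[0, 0, -0.02], [0, 0, -0.06], [0, 0, -0.12], [0, 0, -0.18], [0, 0, -0.23], [0, 0, -0.267], [-0.08, 0.04, -0.267], [-0.2, 0.09, -0.267], [-0.34, 0.154, -0.267], [-0.48, 0.218, -0.267], [-0.62, 0.282, -0.267], [-0.76, 0.345, -0.267], [-0.88, 0.4, -0.267], [-0.95, 0.431, -0.267], [-0.95, 0.431, -0.267]], "turn": [0, 0, 0, 0, 0, 0, 0, 0.003, 0.006, 0.009, 0.012, 0.0146, 0.0146, 0.0146, 0.0146]}}

```text
time_s: 19.15
ee_pos: [517.8, -14.2, 175.1]
ee_rot: [-180.0, -0.0, 81.9]
force: [-0.2, -0.4, -0.7]
gripper_width: 19.8
gripper_force: 30.0
```

```bash
python3 s.py;python3 - <<'E'
from tr import *;from workcell import env
e=np.array(edge(-85.3,4));a=e+8*np.array([-.812,-.583])
st=env.state();go(st,tcp(a,175),82);go(st,tcp(a,108),82)
E
```

```text
board [-46.54  -2.24] z 175.05 F [-0.15 -0.44 -0.71] M [-0.013  0.096 -0.062] [-179.98   -0.     81.87] 19.770005087984725 19.15
shift [-2.869e-01  1.655e-01  1.000e-04] turn -0.0004
shift [-0.2869  0.1656  0.2234] turn -0.0004
```

Request:
{"op": "step_arm", "data": {"linear": [[-0.06, 0.035, 0], [-0.16, 0.09, 0], [-0.25, 0.145, 0.02], [-0.287, 0.1655, 0.08], [-0.287, 0.1655, 0.15], [-0.287, 0.1655, 0.2], [-0.287, 0.1655, 0.223], [-0.287, 0.1655, 0.223], [-0.287, 0.1655, 0.223]], "turn": [0, 0, 0, 0, 0, 0, 0, 0, 0]}}

```text
time_s: 20.27
ee_pos: [555.3, -105.0, 108.9]
ee_rot: [179.9, -0.0, 82.0]
force: [-0.6, 0.0, -1.4]
gripper_width: 19.9
gripper_force: 30.0
```

```bash
python3 s.py; python3 snap.py w5; python3 -c "
from tr import *;from workcell import env
print(tipT(env.state()))"
```

```text
board [  2.43 -87.36] z 108.9 F [-0.56 -0.05 -1.4 ] M [-0.056  0.069  0.03 ] [179.92  -0.    82.04] 19.861755640161636 20.275
[ 555.27171646 -105.01799499  108.90126444] [ 1.79918237e+02 -1.47359624e-03  8.20408431e+01] 20.275
[-33.15729301 -88.55047505]
```

View pics/w5.png

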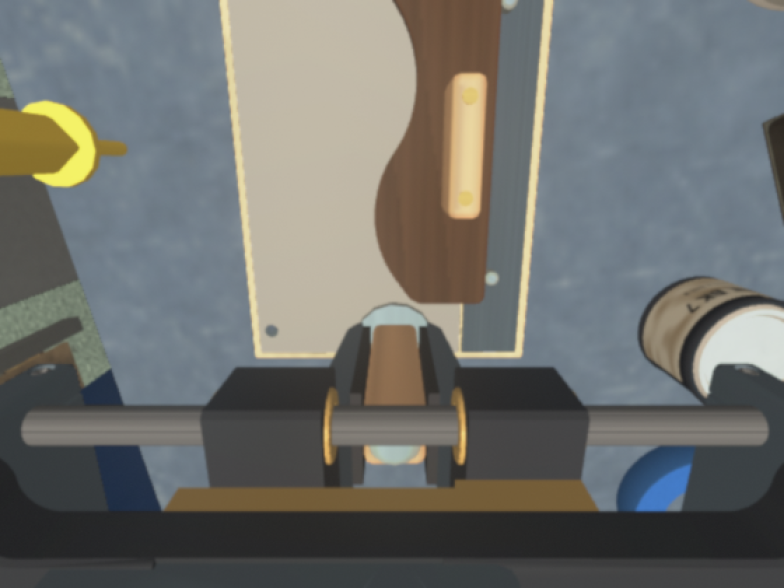

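```bash
python3 - <<'E'
from tr import *
st,f=pickle.load(open('w5.pkl','rb'));X=ext(f,st);q=lambda u,v:(u/1.4,v/1.4)
Xt=E(st)
for n,u,v,z in [("collar front",395,304,70),("collar L",362,325,70),("collar R",428,325,70)]:
    print(n,(Xt[:3,:3].T@(p2w(f,X,q(u,v),z)-Xt[:3,3])).round(1))
c,s=np.cos(TW[2]),np.sin(TW[2])
for n,u,v,z in [("corner front -85",417,303,26),("corner back -85",484,303,26),("bulge front",376,215,26),("hollow",416,75,26),("rpin",491,279,25),("block ends",464,217,60),("blk",469,74,60)]:
    p=p2w(f,X,q(u,v),z)[:2]-TW[:2];print(n,np.r_[c*p[0]+s*p[1],-s*p[0]+c*p[1]].round(1))
E
```

```text
collar front [16.5  1.2 38.9]
collar L [  5.9 -14.7  38.9]
collar R [ 5.9 17.2 38.9]
corner front -85 [-18.9 -84.4]
corner back -85 [ 20.1 -84.4]
bulge front [-42.2 -33.7]
hollow [-21.4  36.1]
rpin [ 23.4 -70.3]
block ends [  0.6 -30.8]
blk [-0.  30.6]
```

Request:
{"op": "step_arm", "data": {"linear": [[0, 0, 0.005], [0, 0, 0.01], [0, 0, 0.015], [0, 0, 0.02], [0, 0, 0.0235], [0, 0, 0.0235]], "turn": [0, 0, 0, 0, 0, 0]}}

```text
time_s: 21.08
ee_pos: [554.9, -105.2, 101.2]
ee_rot: [180.0, -0.0, 82.0]
force: [-0.9, -0.4, 0.3]
gripper_width: 19.8
gripper_force: 30.0
```

```bash
sed -i 's/DX=-1.2/DX=-1.8/' tr.py; cat > s2.py <<'E'
from tr import *;from workcell import env
s=env.state();t=tipT(s);c,n=np.cos(TW[2]),np.sin(TW[2]);F=s['force']
y=t[1];e=np.array([edge(v,4) for v in np.arange(-90,86,.25)]);k=np.argmin(np.hypot(*(e-t).T))
print('tip',t.round(2),'nearest path',e[k].round(2),'dx',(t-e[k]).round(2),'z',s['ee_pos'][2].round(2),'F',np.r_[c*F[0]+n*F[1],-n*F[0]+c*F[1],F[2]].round(2),'M',s['torque'].round(3),s['ee_rot'].round(2),s['time_s'])
E
python3 s2.py
```

```text
tip [-33.56 -89.3 ] nearest path [-27.37 -84.75] dx [-6.2  -4.55] z 101.24 F [-0.82 -0.56  0.31] M [-0.088  0.068 -0.006] [179.99  -0.    82.02] 21.075
```

Request:
{"op": "step_arm", "data": {"linear": [[0.0035, 0.005, 0], [0.007, 0.01, 0], [0.0107, 0.0149, 0], [0.0125, 0.0175, 0], [0.0135, 0.019, 0], [0.0135, 0.019, 0]], "turn": [0, 0, 0, 0, 0, 0]}}

```text
time_s: 21.82
ee_pos: [561.1, -101.8, 101.2]
ee_rot: [180.0, -0.0, 82.0]
force: [-0.8, -0.4, 1.3]
gripper_width: 19.9
gripper_force: 30.0
```

```bash
python3 s2.py
```

```text
tip [-27.85 -85.11] nearest path [-27.37 -84.75] dx [-0.48 -0.36] z 101.21 F [-0.76 -0.51  1.29] M [-0.112  0.285 -0.006] [ 1.7998e+02 -2.0000e-02  8.2020e+01] 21.825
```

```bash
cat > s3.py <<'E'
from tr import *;from workcell import env,cams
import sys
L=[]
for i in range(int(sys.argv[1]) if len(sys.argv)>1 else 4):
    s=env.state();L.append(np.r_[s['force'],s['torque'],tipT(s),s['ee_pos'][2]]);cams.grab_frame('wrist')
L=np.array(L);m=L.mean(0);c,n=np.cos(TW[2]),np.sin(TW[2]);r=lambda v:np.r_[c*v[0]+n*v[1],-n*v[0]+c*v[1],v[2]].round(3)
t=m[6:8];e=np.array([edge(v,4) for v in np.arange(-90,86,.25)]);k=np.argmin(np.hypot(*(e-t).T))
print('tip',t.round(2),'dev',(t-e[k]).round(2),'z',m[8].round(2),'F',r(m[:3]),'M',r(m[3:6]),'std',L.std(0)[:6].round(2),s['time_s'])
E
python3 s3.py 6
```

```text
tip [-27.85 -85.14] dev [-0.48 -0.39] z 101.23 F [-0.81  -0.124  0.756] M [-0.149  0.239  0.001] std [0.38 0.62 0.36 0.03 0.02 0.01] 22.075
```

Request:
{"op": "step_arm", "data": {"linear": [[0.0008, 0.0012, 0], [0.0016, 0.0024, 0], [0.0016, 0.0024, 0]], "turn": [0, 0, 0]}}

```text
time_s: 22.5
ee_pos: [561.7, -101.6, 101.2]
ee_rot: [-180.0, 0.0, 82.0]
force: [-1.4, 0.7, 0.6]
gripper_width: 19.9
gripper_force: 30.0
```

```bash
python3 s3.py 4
```

```text
tip [-27.32 -84.79] dev [ 0.05 -0.04] z 101.15 F [-1.034 -0.385  0.809] M [-0.242  0.363  0.021] std [0.27 0.57 0.22 0.02 0.03 0.02] 22.65
```

```bash
cat > seg.py <<'E'
from tr import *;import sys
y0=float(sys.argv[1]);ys=np.arange(y0+float(sys.argv[2]),float(sys.argv[3])+.01,float(sys.argv[2]))
p0=np.array(edge(y0,4));print(ys[-1],[[round((y-p0[1])/300,4),round((edge(y,4)[0]-p0[0])/300,4),0] for y in ys])
E
python3 seg.py -84.8 2.5 -59.8;python3 seg.py -59.8 3 -35.8
```

```text
-59.8 [[np.float64(0.0083), np.float64(-0.006), 0], [np.float64(0.0167), np.float64(-0.012), 0], [np.float64(0.025), np.float64(-0.018), 0], [np.float64(0.0333), np.float64(-0.0239), 0], [np.float64(0.0417), np.float64(-0.0299), 0], [np.float64(0.05), np.float64(-0.0356), 0], [np.float64(0.0583), np.float64(-0.0407), 0], [np.float64(0.0667), np.float64(-0.0454), 0], [np.float64(0.075), np.float64(-0.0495), 0], [np.float64(0.0833), np.float64(-0.0532), 0]]
-35.8 [[np.float64(0.01), np.float64(-0.0039), 0], [np.float64(0.02), np.float64(-0.0073), 0], [np.float64(0.03), np.float64(-0.0101), 0], [np.float64(0.04), np.float64(-0.0124), 0], [np.float64(0.05), np.float64(-0.0142), 0], [np.float64(0.06), np.float64(-0.0155), 0], [np.float64(0.07), np.float64(-0.0163), 0], [np.float64(0.08), np.float64(-0.0167), 0]]
```

Request:
{"op": "step_arm", "data": {"linear": [[0.004, -0.003, 0], [0.0083, -0.006, 0], [0.0167, -0.012, 0], [0.025, -0.018, 0], [0.0333, -0.0239, 0]], "turn": [0, 0, 0, 0, 0]}}

```text
time_s: 23.32
ee_pos: [555.7, -90.5, 101.1]
ee_rot: [-180.0, 0.0, 82.0]
force: [-2.1, -4.5, 0.7]
gripper_width: 19.4
gripper_force: 30.0
```

```bash
python3 s3.py 2
```

```text
tip [-34.96 -74.4 ] dev [-0.05 -0.15] z 101.12 F [-1.421 -3.802  0.624] M [-0.992  0.274  0.004] std [0.18 0.89 0.11 0.27 0.04 0.01] 23.375
```

```bash
python3 s3.py 2
```

```text
tip [-35.22 -74.07] dev [-0.13 -0.07] z 101.0 F [-2.139 -2.113  0.882] M [-0.655  0.499  0.025] std [0.02 0.13 0.31 0.05 0.02 0.01] 23.475
```

```bash
python3 seg.py -74.8 2.5 -54|tr -d 'npfloat64.()' >/dev/null; sed -i 's/\[\[round(\(.*\),0\] for y in ys\]/[[float(round(\1,0] for y in ys]/' seg.py; cat > seg.py <<'E'
from tr import *;import sys
y0,d,y1=map(float,sys.argv[1:4]);ys=np.arange(y0+d,y1+.01,d);p0=np.array(edge(y0,4));e=np.array([edge(y,4) for y in ys])
print(ys[-1],(np.c_[e[:,1]-p0[1],e[:,0]-p0[0]]/300).round(4).tolist())
E
python3 seg.py -74.8 2.5 -49
```

```text
-49.8 [[0.0083, -0.006], [0.0167, -0.0117], [0.025, -0.0168], [0.0333, -0.0214], [0.0417, -0.0256], [0.05, -0.0293], [0.0583, -0.0326], [0.0667, -0.0355], [0.075, -0.038], [0.0833, -0.0402]]
```

Request:
{"op": "step_arm", "data": {"linear": [[0.004, -0.0039, 0], [0.0083, -0.0074, 0], [0.0167, -0.0133, 0], [0.025, -0.0185, 0], [0.0333, -0.0231, 0], [0.0417, -0.0273, 0]], "turn": [0, 0, 0, 0, 0, 0]}}

```text
time_s: 24.28
ee_pos: [549.8, -76.7, 101.3]
ee_rot: [180.0, -0.0, 82.0]
force: [-0.2, -3.1, 0.6]
gripper_width: 20.0
gripper_force: 30.0
```

```bash
python3 s3.py 3
```

```text
tip [-42.78 -61.47] dev [-0.22  0.03] z 101.22 F [-0.578 -1.685  0.822] M [-0.371  0.187  0.001] std [0.69 1.13 0.26 0.23 0.06 0.02] 24.375
```

```bash
python3 s3.py 1; python3 seg.py -62.3 2.5 -37
```

```text
tip [-42.86 -61.29] dev [-0.19 -0.04] z 101.16 F [-0.621  0.328 -0.036] M [-0.045  0.233  0.002] std [0. 0. 0. 0. 0. 0.] 24.425
-37.3 [[0.0083, -0.0037], [0.0167, -0.007], [0.025, -0.0099], [0.0333, -0.0124], [0.0417, -0.0146], [0.05, -0.0164], [0.0583, -0.0179], [0.0667, -0.019], [0.075, -0.0198], [0.0833, -0.0202]]
```

Request:
{"op": "step_arm", "data": {"linear": [[0.004, -0.0012, 0], [0.0083, -0.003, 0], [0.0167, -0.0063, 0], [0.025, -0.0092, 0], [0.0333, -0.0117, 0], [0.0417, -0.0139, 0], [0.05, -0.0157, 0]], "turn": [0, 0, 0, 0, 0, 0, 0]}}

```text
time_s: 25.35
ee_pos: [547.2, -61.4, 101.2]
ee_rot: [180.0, -0.0, 82.0]
force: [-0.5, -1.3, -0.3]
gripper_width: 19.6
gripper_force: 30.0
```

```bash
python3 s3.py 1;python3 s3.py 2; python3 seg.py -47.3 2.5 -20
```

```text
tip [-47.28 -46.97] dev [-0.11  0.03] z 101.23 F [-0.341 -1.393 -0.296] M [-0.556  0.046 -0.032] std [0. 0. 0. 0. 0. 0.] 25.35
tip [-47.42 -46.48] dev [-0.16  0.02] z 101.21 F [-0.245  0.252  0.471] M [-0.044  0.093  0.016] std [0.03 0.13 0.18 0.02 0.03 0.04] 25.45
-22.299999999999997 [[0.0083, -0.0015], [0.0167, -0.0026], [0.025, -0.0034], [0.0333, -0.0038], [0.0417, -0.004], [0.05, -0.0038], [0.0583, -0.0033], [0.0667, -0.0024], [0.075, -0.0013], [0.0833, 0.0003]]
```

Request:
{"op": "step_arm", "data": {"linear": [[0.0, 0.0018, 0], [0.004, 0.0016, 0], [0.0083, 0.0009, 0], [0.0167, -0.0002, 0], [0.025, -0.001, 0]], "turn": [0, 0, 0, 0, 0]}}

```text
time_s: 26.12
ee_pos: [547.5, -54.3, 101.1]
ee_rot: [-180.0, 0.0, 82.0]
force: [-0.7, -2.3, 0.4]
gripper_width: 19.9
gripper_force: 30.0
```

```bash
python3 s3.py 1;python3 s3.py 2; python3 seg.py -39.8 2.5 -10
```

```text
tip [-47.95 -39.94] dev [0.16 0.06] z 101.11 F [-0.378 -2.398  0.357] M [-0.763  0.404 -0.029] std [0. 0. 0. 0. 0. 0.] 26.125
tip [-47.99 -39.34] dev [ 0.17 -0.09] z 101.09 F [-2.04  -1.056  0.845] M [-0.401  0.518  0.008] std [0.61 0.13 0.48 0.01 0.01 0.04] 26.225
-12.299999999999997 [[0.0083, -0.0005], [0.0167, -0.0006], [0.025, -0.0004], [0.0333, 0.0001], [0.0417, 0.0009], [0.05, 0.0021], [0.0583, 0.0036], [0.0667, 0.0055], [0.075, 0.0077], [0.0833, 0.0103], [0.0917, 0.0133]]
```

Request:
{"op": "step_arm", "data": {"linear": [[0.004, -0.0007, 0], [0.0083, -0.001, 0], [0.0167, -0.0011, 0], [0.025, -0.0009, 0], [0.0333, -0.0004, 0], [0.0417, 0.0004, 0], [0.05, 0.0016, 0]], "turn": [0, 0, 0, 0, 0, 0, 0]}}

```text
time_s: 27.15
ee_pos: [550.4, -39.1, 101.2]
ee_rot: [-180.0, -0.0, 82.0]
force: [-1.9, -1.3, 0.5]
gripper_width: 19.9
gripper_force: 30.0
```

```bash
python3 s3.py 1;python3 s3.py 2; python3 seg.py -24.8 2.5 1
```

```text
tip [-47.17 -24.5 ] dev [ 0.26 -0.  ] z 101.18 F [-1.667 -1.53   0.465] M [-0.545  0.514 -0.043] std [0. 0. 0. 0. 0. 0.] 27.15
tip [-47.03 -24.02] dev [ 0.32 -0.02] z 101.22 F [-2.101 -0.485  1.635] M [-0.124  0.506 -0.037] std [0.2  0.34 0.65 0.05 0.01 0.01] 27.25
0.1999999999999993 [[0.0083, 0.0015], [0.0167, 0.0034], [0.025, 0.0056], [0.0333, 0.0082], [0.0417, 0.0111], [0.05, 0.0145], [0.0583, 0.0183], [0.0667, 0.0225], [0.075, 0.0272], [0.0833, 67997797221.9823]]
```

```bash
sed -i 's/if y<=0:/if y<=.58333*off:/' h.py; python3 seg.py -24.8 2.5 1;python3 seg.py -9.8 2.5 20
```

```text
0.1999999999999993 [[0.0083, 0.0015], [0.0167, 0.0034], [0.025, 0.0056], [0.0333, 0.0082], [0.0417, 0.0111], [0.05, 0.0145], [0.0583, 0.0183], [0.0667, 0.0225], [0.075, 0.0272], [0.0833, 0.0324]]
17.7 [[0.0083, 0.0038], [0.0167, 0.008], [0.025, 0.0127], [0.0333, 0.0179], [0.0417, 0.0239], [0.05, 0.0295], [0.0583, 0.0344], [0.0667, 0.0388], [0.075, 0.0427], [0.0833, 0.046], [0.0917, 0.049]]
```

Request:
{"op": "step_arm", "data": {"linear": [[0.004, 0.0002, 0], [0.0083, 0.0009, 0], [0.0167, 0.0028, 0], [0.025, 0.005, 0], [0.0333, 0.0076, 0], [0.0417, 0.0105, 0], [0.05, 0.0139, 0]], "turn": [0, 0, 0, 0, 0, 0, 0]}}

```text
time_s: 28.18
ee_pos: [557.0, -24.9, 101.3]
ee_rot: [180.0, -0.0, 82.0]
force: [-0.9, -0.4, 1.3]
gripper_width: 20.1
gripper_force: 30.0
```

```bash
python3 s3.py 1;python3 s3.py 2
```

```text
tip [-42.64  -9.49] dev [ 0.26 -0.24] z 101.3 F [-0.884 -0.489  1.291] M [-0.417  0.198  0.017] std [0. 0. 0. 0. 0. 0.] 28.175
tip [-42.4   -9.01] dev [ 0.27 -0.26] z 101.33 F [0.009 0.642 0.16 ] M [ 0.073  0.094 -0.001] std [0.1  0.21 0.02 0.04 0.02 0.03] 28.275
```

```bash
sed -i 's/DX=-1.8/DX=-1.1/' tr.py; cat > seg2.py <<'E'
from tr import *;import sys;from workcell import env
t=tipT(env.state());d,n,off=float(sys.argv[1]),int(sys.argv[2]),float(sys.argv[3])
ys=t[1]+d*(np.arange(1,n+1)-.5);e=np.array([edge(y,off) for y in ys])
print(t.round(2),((np.c_[e[:,1],e[:,0]]-t[::-1])/300).round(4).tolist())
E
python3 s3.py 1; python3 seg2.py 2.5 9 3.8
```

```text
tip [-42.4   -8.28] dev [ 0.04 -0.03] z 101.34 F [0.15  2.195 1.474] M [ 0.201  0.064 -0.052] std [0. 0. 0. 0. 0. 0.] 28.325
[-42.4   -8.33] [[0.0042, 0.0025], [0.0125, 0.0067], [0.0208, 0.0115], [0.0292, 0.0168], [0.0375, 0.0228], [0.0458, 0.0283], [0.0542, 0.0332], [0.0625, 0.0375], [0.0708, 0.0413]]
```

Request:
{"op": "step_arm", "data": {"linear": [[0.0042, 0.0025, 0], [0.0125, 0.0067, 0], [0.0208, 0.0115, 0], [0.0292, 0.0168, 0], [0.0375, 0.0228, 0], [0.0458, 0.0283, 0]], "turn": [0, 0, 0, 0, 0, 0]}}

```text
time_s: 29.12
ee_pos: [566.8, -12.5, 101.1]
ee_rot: [-180.0, 0.0, 82.0]
force: [-1.4, -1.2, 0.5]
gripper_width: 19.4
gripper_force: 30.0
```

```bash
python3 s3.py 1;python3 s3.py 2; python3 seg2.py 2.5 10 3.8
```

```text
tip [-34.65   4.84] dev [-0.07  0.09] z 101.08 F [-1.203 -1.401  0.536] M [-0.418  0.421 -0.039] std [0. 0. 0. 0. 0. 0.] 29.125
tip [-34.3    5.33] dev [-0.04  0.08] z 101.13 F [-0.687  0.637  0.788] M [ 0.023  0.279 -0.007] std [0.57 0.23 0.46 0.06 0.02 0.01] 29.225
[-34.3    5.35] [[0.0042, 0.0037], [0.0125, 0.0083], [0.0208, 0.0123], [0.0292, 0.0159], [0.0375, 0.019], [0.0458, 0.0217], [0.0542, 0.0239], [0.0625, 0.0258], [0.0708, 0.0272], [0.0792, 0.0283]]
```

Request:
{"op": "step_arm", "data": {"linear": [[0.0042, 0.0035, -0.0005], [0.0125, 0.0081, -0.001], [0.0208, 0.0121, -0.0015], [0.0292, 0.0157, -0.002], [0.0375, 0.0188, -0.002], [0.0458, 0.0215, -0.002]], "turn": [0, 0, 0, 0, 0, 0]}}

```text
time_s: 30.02
ee_pos: [575.1, 0.2, 101.7]
ee_rot: [-180.0, 0.0, 82.0]
force: [-3.1, -1.0, -0.5]
gripper_width: 19.9
gripper_force: 30.0
```

```bash
python3 s3.py 1;python3 s3.py 2; python3 seg2.py 2.5 11 3.8
```

```text
tip [-28.24  18.51] dev [-0.06  0.01] z 101.69 F [-2.914 -1.448 -0.485] M [-0.521  0.657  0.019] std [0. 0. 0. 0. 0. 0.] 30.025
tip [-28.05  19.01] dev [-0.02  0.01] z 101.73 F [-2.078  0.142  1.056] M [-0.113  0.634 -0.013] std [0.03 0.15 0.07 0.03 0.04 0.02] 30.125
[-28.06  19.02] [[0.0042, 0.002], [0.0125, 0.004], [0.0208, 0.0057], [0.0292, 0.007], [0.0375, 0.0079], [0.0458, 0.0084], [0.0542, 0.0085], [0.0625, 0.0083], [0.0708, 0.0077], [0.0792, 0.0067], [0.0875, 0.0054]]
```

Request:
{"op": "step_arm", "data": {"linear": [[0.0042, 0.001, 0], [0.0125, 0.0029, 0], [0.0208, 0.0046, 0], [0.0292, 0.0059, 0], [0.0375, 0.0068, 0], [0.0458, 0.0073, 0]], "turn": [0, 0, 0, 0, 0, 0]}}

```text
time_s: 30.92
ee_pos: [579.4, 13.4, 101.8]
ee_rot: [180.0, 0.0, 82.0]
force: [-2.9, -2.3, 0.5]
gripper_width: 19.9
gripper_force: 30.0
```

```bash
python3 s3.py 1;python3 s3.py 2; python3 seg2.py 2.5 11 4
```

```text
tip [-25.82  32.25] dev [-0.05  0.  ] z 101.8 F [-2.51  -2.669  0.548] M [-0.795  0.704 -0.037] std [0. 0. 0. 0. 0. 0.] 30.925
tip [-25.83  32.69] dev [-0.08 -0.06] z 101.81 F [-2.564 -0.596  0.326] M [-0.373  0.689 -0.004] std [0.09 0.61 0.01 0.02 0.02 0.04] 31.025
[-25.8   32.69] [[0.0042, 0.0003], [0.0125, 0.0003], [0.0208, -0.0001], [0.0292, -0.0009], [0.0375, -0.0021], [0.0458, -0.0036], [0.0542, -0.0055], [0.0625, -0.0079], [0.0708, -0.0107], [0.0792, -0.0139], [0.0875, -0.0176]]
```

Request:
{"op": "step_arm", "data": {"linear": [[0.0042, -0.001, 0], [0.0125, -0.0011, 0], [0.0208, -0.0015, 0], [0.0292, -0.0023, 0], [0.0375, -0.0035, 0], [0.0458, -0.005, 0]], "turn": [0, 0, 0, 0, 0, 0]}}

```text
time_s: 31.82
ee_pos: [580.0, 27.3, 101.9]
ee_rot: [180.0, -0.0, 82.0]
force: [-1.6, -2.7, -0.1]
gripper_width: 19.8
gripper_force: 30.0
```

```bash
python3 s3.py 1;python3 s3.py 2; python3 seg2.py 2.5 11 4
```

```text
tip [-27.1   46.11] dev [-0.26 -0.14] z 101.89 F [-1.161 -2.936 -0.088] M [-0.69   0.228  0.033] std [0. 0. 0. 0. 0. 0.] 31.825
tip [-27.24  46.57] dev [-0.29 -0.18] z 101.9 F [-0.125  0.104  0.84 ] M [-0.261  0.288 -0.036] std [0.25 0.24 0.29 0.02 0.04 0.01] 31.925
[-27.25  46.57] [[0.0042, 0.0002], [0.0125, -0.002], [0.0208, -0.0045], [0.0292, -0.0076], [0.0375, -0.011], [0.0458, -0.015], [0.0542, -0.0195], [0.0625, -0.0246], [0.0708, -0.0302], [0.0792, -0.0362], [0.0875, -0.0422]]
```

```bash
python3 seg2.py 2.5 9 4.35
```

```text
[-27.25  46.57] [[0.0042, -0.001], [0.0125, -0.0032], [0.0208, -0.0058], [0.0292, -0.0088], [0.0375, -0.0123], [0.0458, -0.0163], [0.0542, -0.0208], [0.0625, -0.0259], [0.0708, -0.0317]]
```

Request:
{"op": "step_arm", "data": {"linear": [[0.0042, -0.001, 0], [0.0125, -0.0032, 0], [0.0208, -0.0058, 0], [0.0292, -0.0088, 0], [0.0375, -0.0123, 0], [0.0458, -0.0163, 0]], "turn": [0, 0, 0, 0, 0, 0]}}

```text
time_s: 32.72
ee_pos: [577.0, 41.7, 101.9]
ee_rot: [180.0, -0.0, 82.0]
force: [-0.4, -1.3, 1.2]
gripper_width: 20.0
gripper_force: 30.0
```

```bash
python3 s3.py 1;python3 s3.py 2; python3 seg2.py 2.5 10 4.35;python3 seg2.py 2.5 10 4.6
```

```text
tip [-32.11  59.96] dev [-0.39 -0.29] z 101.91 F [-0.263 -1.318  1.205] M [-0.386 -0.082  0.004] std [0. 0. 0. 0. 0. 0.] 32.725
tip [-32.39  60.43] dev [-0.42 -0.32] z 101.88 F [-0.538  0.164  0.647] M [ 0.009  0.015 -0.013] std [0.55 0.29 0.66 0.07 0.02 0.04] 32.825
[-32.38  60.42] [[0.0042, -0.0016], [0.0125, -0.0064], [0.0208, -0.0119], [0.0292, -0.0178], [0.0375, -0.0238], [0.0458, -0.0298], [0.0542, -0.0358], [0.0625, -0.0418], [0.0708, -0.0477], [0.0792, -0.0537]]
[-32.38  60.42] [[0.0042, -0.0025], [0.0125, -0.0074], [0.0208, -0.0129], [0.0292, -0.0188], [0.0375, -0.0248], [0.0458, -0.0308], [0.0542, -0.0368], [0.0625, -0.0428], [0.0708, -0.0488], [0.0792, -0.0547]]
```

Request:
{"op": "step_arm", "data": {"linear": [[0.001, 0.0014, 0], [0.0042, 0.0, 0], [0.0125, -0.0051, 0], [0.0208, -0.0105, 0], [0.0292, -0.0164, 0]], "turn": [0, 0, 0, 0, 0]}}

```text
time_s: 33.5
ee_pos: [573.2, 50.9, 101.9]
ee_rot: [180.0, 0.0, 82.0]
force: [0.3, -0.9, 1.1]
gripper_width: 20.0
gripper_force: 30.0
```

```bash
python3 s3.py 1;python3 s3.py 2; python3 seg2.py 2.5 10 4.2
```

```text
tip [-37.17  68.46] dev [-0.18 -0.29] z 101.87 F [ 0.381 -0.901  1.083] M [-0.393 -0.07   0.009] std [0. 0. 0. 0. 0. 0.] 33.5
tip [-37.61  68.97] dev [-0.26 -0.28] z 101.81 F [0.465 0.427 0.773] M [-0.015  0.064 -0.053] std [0.45 0.41 0.   0.03 0.04 0.  ] 33.6
[-37.62  68.99] [[0.0042, -0.0023], [0.0125, -0.0083], [0.0208, -0.0143], [0.0292, -0.0203], [0.0375, -0.0263], [0.0458, -0.0322], [0.0542, -0.0382], [0.0625, -0.0442], [0.0708, -0.0502], [0.0792, -0.0562]]
```

Request:
{"op": "step_arm", "data": {"linear": [[0.0012, 0.0013, 0], [0.0022, 0.0018, 0]], "turn": [0, 0]}}

```text
time_s: 33.9
ee_pos: [573.0, 51.5, 101.5]
ee_rot: [-179.9, -0.0, 82.0]
force: [-2.0, 0.9, 0.8]
gripper_width: 20.2
gripper_force: 30.0
```

```bash
python3 s3.py 2; python3 seg2.py 2.5 10 4
```

```text
tip [-37.4   69.12] dev [-0.05 -0.13] z 101.54 F [-2.009  0.803  0.697] M [0.009 0.546 0.004] std [0.12 0.15 0.15 0.04 0.03 0.04] 33.95
[-37.39  69.1 ] [[0.0042, -0.0025], [0.0125, -0.0085], [0.0208, -0.0145], [0.0292, -0.0204], [0.0375, -0.0264], [0.0458, -0.0324], [0.0542, -0.0384], [0.0625, -0.0444], [0.0708, -0.0504], [0.0792, -0.0564]]
```

Request:
{"op": "step_arm", "data": {"linear": [[0.004, -0.0029, 0], [0.012, -0.0086, 0], [0.02, -0.0143, 0], [0.0283, -0.0203, 0]], "turn": [0, 0, 0, 0]}}

```text
time_s: 34.5
ee_pos: [568.6, 60.4, 101.8]
ee_rot: [-180.0, 0.0, 82.0]
force: [-1.4, -4.3, 1.3]
gripper_width: 19.6
gripper_force: 30.0
```

```bash
python3 s3.py 1;python3 s3.py 2
```

```text
tip [-43.02  77.23] dev [ 0.08 -0.02] z 101.77 F [-0.788 -4.406  1.293] M [-1.208  0.295 -0.044] std [0. 0. 0. 0. 0. 0.] 34.5
tip [-43.48  77.9 ] dev [-0.02  0.15] z 101.69 F [-2.297 -2.12   0.822] M [-0.783  0.586  0.005] std [0.29 0.22 0.21 0.04 0.03 0.01] 34.6
```

Request:
{"op": "step_arm", "data": {"linear": [[0.003, -0.0034, 0], [0.009, -0.0077, 0], [0.013, -0.0106, 0], [0.013, -0.0106, 0]], "turn": [0, 0, 0, 0]}}

```text
time_s: 35.15
ee_pos: [566.8, 65.8, 102.0]
ee_rot: [179.9, -0.1, 82.0]
force: [-1.7, 0.2, -0.3]
gripper_width: 20.0
gripper_force: 30.0
```

```bash
python3 s3.py 2
```

```text
tip [-45.58  82.32] dev [0.75 0.57] z 102.02 F [-1.079  0.04   0.534] M [-0.14   0.232 -0.007] std [0.68 0.03 0.79 0.02 0.01 0.01] 35.2
```

Request:
{"op": "step_arm", "data": {"linear": [[0, -0.006, 0], [0, -0.015, 0], [0, -0.03, -0.01], [0, -0.04, -0.06], [0, -0.05, -0.14], [0, -0.06, -0.22], [0, -0.06, -0.247], [0, -0.06, -0.247]], "turn": [0, 0, 0, 0, 0, 0, 0, 0]}}

```text
time_s: 36.25
ee_pos: [548.4, 67.5, 176.4]
ee_rot: [180.0, -0.0, 82.0]
force: [0.3, -0.6, -2.8]
gripper_width: 20.1
gripper_force: 30.0
```

```bash
python3 - <<'E'
from h import *;from workcell import env
s=env.state();go(s,(401.9,277.8,176),87.27);print(s['ee_pos'])
E
python3 snap.py w6; python3 - <<'E'
from h import *
st,f=pickle.load(open('w6.pkl','rb'));X=ext(f,st);B=np.array([563.7,-18.1,np.radians(-8)])
# compare template vs pins: print brown-mask edges near pins
g=cv2.cvtColor(f['color'],cv2.COLOR_BGR2HSV);m=((g[...,0]<15)&(g[...,1]>70)&(g[...,2]<150)).astype(np.uint8)
for P in [(60,70,25),(60,-70,25),(3,89,25),(56,85,26),(56,-85,26)]:
    print(P,w2p(f,X,place(B,[P]))[0].round(1))
T=place(B,[(37-19,0,0)])
for by in (75,60,40,20,0,-20,-40,-60,-75):
    u=[w2p(f,X,place(B,[(bx,by,26)]))[0] for bx in np.arange(45,62,.25)]
    v=[m[int(round(b)),int(round(a))] if 0<=b<419 and 0<=a<559 else 0 for a,b in u]
    print(by,'back edge at',np.arange(45,62,.25)[np.nonzero(v)[0][-1]] if any(v) else None)
for bx in (15,30,45):
    ys=np.arange(75,95,.25);u=[w2p(f,X,place(B,[(bx,y,26)]))[0] for y in ys];v=[m[int(round(b)),int(round(a))] if 0<=b<419 and 0<=a<559 else 0 for a,b in u];print(bx,'left end',ys[np.nonzero(v)[0][-1]] if any(v) else None)
E
```

```text
shift [ 0.6266 -0.5809  0.001 ] turn -0.0146
[548.4018392   67.45073788 176.37037022]
[548.4018392   67.45073788 176.37037022] [ 1.79957814e+02 -1.59086038e-02  8.20235821e+01] 36.25
(60, 70, 25) [364.4 210.4]
(60, -70, 25) [355.2 325.3]
(3, 89, 25) [310.  192.5]
(56, 85, 26) [361.8 196.6]
(56, -85, 26) [351.2 336.8]
75 back edge at 56.25
60 back edge at 55.25
40 back edge at 55.75
20 back edge at 56.0
0 back edge at None
-20 back edge at None
-40 back edge at None
-60 back edge at None
-75 back edge at None
15 left end 86.0
30 left end 86.0
45 left end 86.0
```

Request:
{"op": "step_arm", "data": {"linear": [[0.05, -0.046, 0], [0.15, -0.139, 0], [0.27, -0.25, 0], [0.39, -0.36, 0], [0.5, -0.46, 0], [0.58, -0.54, 0], [0.6266, -0.581, 0], [0.6266, -0.581, 0], [0.6266, -0.581, 0], [0.6266, -0.581, 0]], "turn": [0, -0.003, -0.006, -0.009, -0.012, -0.0146, -0.0146, -0.0146, -0.0146, -0.0146]}}

```text
time_s: 37.55
ee_pos: [402.1, 277.2, 175.7]
ee_rot: [-180.0, 0.0, 87.2]
force: [0.5, -0.3, -1.1]
gripper_width: 20.1
gripper_force: 30.0
```

```bash
python3 - <<'E'
from h import *;from workcell import env
s=env.state();go(s,(401.9,277.8,97),87.27);print(s['ee_pos'],s['ee_rot'],s['force'],s['torque'])
E
```

```text
shift [ 0.002  -0.0006  0.2624] turn -0.0001
[402.07992479 277.22872901 175.717094  ] [-1.79983785e+02  1.93242196e-02  8.72273257e+01] [ 0.52149529 -0.30903332 -1.07883546] [-0.12791355  0.01980806 -0.00902229]
```

Request:
{"op": "step_arm", "data": {"linear": [[0.002, 0, 0.03], [0.002, 0, 0.08], [0.002, 0, 0.13], [0.002, 0, 0.18], [0.002, 0, 0.22], [0.002, 0, 0.25], [0.002, 0, 0.262], [0.002, 0, 0.262]], "turn": [0, 0, 0, 0, 0, 0, 0, 0]}}

```text
time_s: 38.55
ee_pos: [402.1, 278.5, 97.3]
ee_rot: [180.0, -0.0, 87.3]
force: [-0.6, 0.2, -1.1]
gripper_width: 19.8
gripper_force: 30.0
```

```bash
python3 s.py
```

```text
board [-199.5   272.86] z 97.29 F [-0.65  0.12 -1.15] M [-0.081  0.031  0.012] [ 1.7999e+02 -1.0000e-02  8.7280e+01] 19.80544934510473 38.55
```

Request:
{"op": "step_arm", "data": {"linear": [[0, 0, 0.002], [0, 0, 0.004], [0, 0, 0.006], [0, 0, 0.006]], "turn": [0, 0, 0, 0]}}

```text
time_s: 39.05
ee_pos: [402.0, 278.4, 95.6]
ee_rot: [180.0, -0.0, 87.3]
force: [-0.1, -0.4, -0.3]
gripper_width: 20.1
gripper_force: 30.0
```

```bash
python3 s.py
```

```text
board [-199.57  272.76] z 95.58 F [-0.01 -0.36 -0.34] M [-0.054  0.063  0.011] [ 1.7999e+02 -1.0000e-02  8.7280e+01] 20.109907488937413 39.05
```

Request:
{"op": "step_arm", "data": {"linear": [[0, 0, 0.001], [0, 0, 0.002], [0, 0, 0.003], [0, 0, 0.003]], "turn": [0, 0, 0, 0]}}

```text
time_s: 39.55
ee_pos: [402.0, 278.4, 95.0]
ee_rot: [180.0, -0.0, 87.3]
force: [-0.8, -2.0, 4.6]
gripper_width: 19.7
gripper_force: 30.0
```

```bash
python3 s.py
```

```text
board [-199.57  272.8 ] z 95.03 F [-0.5  -2.07  4.55] M [-0.254  0.334 -0.076] [ 1.7999e+02 -1.0000e-02  8.7280e+01] 19.712947129574673 39.55
```

Seated (4.6 N on the collar). Ease off slightly, release and rise.

Request:
{"op": "step_arm", "data": {"linear": [[0, 0, -0.001], [0, 0, -0.001]], "turn": [0, 0], "force": 8}}

```text
time_s: 39.8
ee_pos: [402.0, 278.4, 95.0]
ee_rot: [180.0, -0.0, 87.3]
force: [-1.5, -0.7, 3.2]
gripper_width: 19.8
gripper_force: 8.0
```

Request:
{"op": "step_arm", "data": {"linear": [[0, 0, 0], [0, 0, 0], [0, 0, 0], [0, 0, 0], [0, 0, -0.02], [0, 0, -0.08], [0, 0, -0.16], [0, 0, -0.25], [0, 0, -0.35], [0, 0, -0.42], [0, 0, -0.42], [0, 0, -0.42]], "turn": [0, 0, 0, 0, 0, 0, 0, 0, 0, 0, 0, 0], "fingers": -0.2}}

```text
time_s: 41.3
ee_pos: [401.5, 278.0, 220.2]
ee_rot: [-179.9, 0.0, 87.3]
force: [-0.7, -0.1, -0.7]
gripper_width: 54.4
gripper_force: 0.0
```

```bash
python3 snap.py w7; python3 - <<'E'
from h import *;from workcell import cams
st,f=pickle.load(open('w7.pkl','rb'));X=ext(f,st)
g=cv2.cvtColor(f['color'],cv2.COLOR_BGR2HSV)
# grey cap on handle top & collar: low-sat bluish bright
p=w2p(f,X,[[402,277,138],[402,277,60]]);print('expect cap/collar',p.round(1))
m=((g[...,0]>70)&(g[...,0]<110)&(g[...,2]>135)).astype(np.uint8)
n,l,s,c=cv2.connectedComponentsWithStats(m)
for i in range(1,n):
    if s[i,4]>60 and np.hypot(*(c[i]-p.mean(0)))<80: print(s[i],c[i].round(1), 'cap at',p2w(f,X,c[i],138).round(1))
# template on board, top camera
t=cams.grab_frame('top');d=pickle.load(open('f0.pkl','rb'))['top'];X=ext(t)
h=cv2.cvtColor(t['color'],cv2.COLOR_BGR2HSV);m=((h[...,0]<15)&(h[...,1]>80)&(h[...,2]<140)).astype(np.uint8);m[:,:270]=0;m[:180]=0;m[245:]=0
n,l,s,c=cv2.connectedComponentsWithStats(m);i=1+np.argmax(s[1:,4]);print('template blob',s[i],c[i])
# rendered model centroid at home
mm=np.zeros(m.shape,np.uint8);mm=cv2.resize(mm,None,fx=8,fy=8)
for B in ([563.7,-18.1,np.radians(-8)],):
    T=place(B,[(37,0,0)])[0];T[2]=B[2]
    P=place(T,[(x,y,26) for x,y in curve()]+[(19,85,26),(19,-85,26)]);q=w2p(t,X,P);cv2.fillPoly(mm,[np.int32(q*8+4)],1)
    P=place(T,[(-8,32,55),(8,32,55),(8,-32,55),(-8,-32,55)]);cv2.fillPoly(mm,[np.int32(w2p(t,X,P)*8+4)],0)
    M=cv2.moments(mm,True);print('model centroid',M['m10']/M['m00']/8-.5,M['m01']/M['m00']/8-.5,q.min(0),q.max(0))
for a in (m*(l==i),cv2.resize(mm,(560,420),interpolation=cv2.INTER_AREA)):
    M=cv2.moments(np.uint8(a),True);print('axis',np.degrees(.5*np.arctan2(2*M['mu11'],M['mu20']-M['mu02'])))
dif=cv2.absdiff(t['color'],d['color']).max(2)
for n_,(x,y) in {"tinA":(353,159),"tape":(390,161),"tinB":(398,266),"yellow":(308,256),"green":(139,261),"rest":(229,259)}.items(): print(n_,(dif[y-12:y+12,x-12:x+12]>40).sum())
E
```

```text
[401.47358228 278.04486629 220.18232114] [-1.79941392e+02  4.16441461e-02  8.72785042e+01] 41.3
expect cap/collar [[281.3 221. ]
 [281.4 197.2]]
[  234     0    99   289 17613] [287.6 134.2] cap at [410.  345.6 138. ]
[277 216  11  12 103] [282.  221.6] cap at [402.6 276.5 138. ]
template blob [292 194  48  20 471] [316.67091295 203.91932059]
model centroid 316.6369659325027 203.3655449818503 [290.40731822 192.08088896] [340.91332531 214.79640641]
axis 10.189049761251987
axis 9.809276074152887
tinA 0
tape 0
tinB 0
yellow 0
green 0
rest 259
```

```bash
python3 -c "
from h import *;from workcell import env
go(env.state(),(570,-120,200),82)"
```

```text
shift [-1.2984  0.6246  0.0665] turn 0.0147
```

Request:
{"op": "step_arm", "data": {"linear": [[-0.15, 0.07, 0], [-0.32, 0.155, 0], [-0.49, 0.235, 0], [-0.66, 0.317, 0], [-0.83, 0.4, 0.03], [-1, 0.48, 0.067]], "turn": [0, 0, 0, 0.005, 0.01, 0.0147]}}

```text
time_s: 42.15
ee_pos: [531.9, -29.9, 199.8]
ee_rot: [-180.0, -0.0, 81.9]
force: [0.2, -0.4, 0.6]
gripper_width: 54.7
gripper_force: 0.0
```

Request:
{"op": "step_arm", "data": {"linear": [[-0.15, 0.07, 0], [-0.298, 0.144, 0], [-0.298, 0.144, 0], [-0.298, 0.144, 0], [-0.298, 0.144, 0]], "turn": [0, 0, 0, 0, 0]}}

```text
time_s: 42.78
ee_pos: [561.4, -121.4, 200.5]
ee_rot: [-179.9, -0.0, 82.1]
force: [-0.3, 0.3, -0.2]
gripper_width: 55.3
gripper_force: 0.0
```

```bash
python3 snap.py w8; cat > f8.py <<'E'
from h import *
st,f=pickle.load(open('w8.pkl','rb'));X=ext(f,st);B=np.array([563.7,-18.1,np.radians(-8)])
im=f['color'].astype(float)
def prof(a,b,z,n):  # samples along board line a->b
    t=np.linspace(0,1,n)[:,None];P=place(B,np.c_[np.array(a)+t*(np.array(b)-np.array(a)),np.full(n,z)])
    uv=w2p(f,X,P).astype(np.float32);return cv2.remap(im.astype(np.float32),uv[None,:,0],uv[None,:,1],1)[0].mean(1)
for by in (80,65,50,40,-40,-50,-65,-80):  # back edge: strongest gradient
    p=prof((48,by),(64,by),26,129);print('back y',by,'edge x',round(48+np.argmax(abs(np.gradient(cv2.GaussianBlur(p[None],(9,1),2)[0])))*.125,2))
for bx in (12,20,30,45):
    p=prof((bx,78),(bx,92),26,113);print('left x',bx,'edge y',round(78+np.argmax(abs(np.gradient(cv2.GaussianBlur(p[None],(9,1),2)[0])))*.125,2))
for P in [(60,70,25),(60,-70,25),(3,89,25)]:
    g=np.array([prof((P[0]-7,P[1]+d),(P[0]+7,P[1]+d),25,57) for d in np.linspace(-7,7,57)])
    w=np.clip(g-np.percentile(g,88),0,None);y,x=np.mgrid[-7:7:57j,-7:7:57j];print('pin',P,'seen at',P[0]+(w*x).sum()/w.sum(),P[1]+(w*y).sum()/w.sum())
E
python3 f8.py
```

```text
[ 561.389282   -121.38643715  200.53224239] [-1.79948272e+02 -2.69929394e-02  8.20663691e+01] 42.775
back y 80 edge x 56.25
back y 65 edge x 58.88
back y 50 edge x 56.62
back y 40 edge x 56.12
back y -40 edge x 56.38
back y -50 edge x 56.88
back y -65 edge x 57.25
back y -80 edge x 56.88
left x 12 edge y 82.38
left x 20 edge y 82.38
left x 30 edge y 82.38
left x 45 edge y 82.5
pin (60, 70, 25) seen at 60.37163607842 70.14780520032743
pin (60, -70, 25) seen at 60.732622540833546 -69.6396276117634
pin (3, 89, 25) seen at 2.9449890158018937 82.32724251007701
```

```bash
cat >> f8.py <<'E'
print('-----')
for nm in ('w3','w6','w8'):
    st,f=pickle.load(open(nm+'.pkl','rb'));X=ext(f,st);im=f['color'].astype(float)
    for bx in (3,):
        print(nm,bx,prof((bx,76),(bx,100),25,49).round(0).astype(int).tolist())
    print(nm,'L pin x',prof((50,70),(68,70),25,37).round(0).astype(int).tolist())
E
python3 f8.py | sed -n '/-----/,$p'
```

```text
-----
w3 3 [91, 91, 90, 91, 91, 91, 91, 91, 91, 91, 91, 91, 91, 91, 91, 91, 91, 100, 126, 151, 165, 176, 185, 188, 188, 187, 186, 187, 189, 190, 188, 182, 173, 155, 130, 118, 115, 115, 116, 116, 116, 115, 117, 132, 164, 184, 189, 189, 190]
w3 L pin x [81, 81, 81, 82, 82, 84, 84, 84, 84, 85, 84, 87, 100, 131, 160, 171, 178, 182, 183, 182, 181, 181, 182, 183, 183, 178, 169, 157, 138, 118, 108, 107, 108, 109, 108, 107, 107]
w6 3 [95, 94, 93, 93, 92, 93, 93, 93, 93, 93, 93, 93, 93, 93, 93, 95, 98, 106, 120, 135, 154, 171, 179, 187, 189, 191, 191, 191, 191, 190, 187, 183, 174, 164, 151, 135, 125, 119, 116, 116, 116, 116, 116, 116, 117, 117, 120, 129, 139]
w6 L pin x [87, 87, 87, 87, 87, 88, 88, 89, 89, 90, 95, 101, 116, 133, 150, 166, 175, 183, 186, 188, 188, 189, 188, 188, 184, 178, 168, 155, 142, 130, 120, 115, 112, 111, 111, 111, 111]
w8 3 [91, 91, 91, 91, 91, 91, 91, 91, 91, 91, 91, 91, 91, 68, 11, 0, 0, 0, 0, 0, 0, 0, 0, 0, 0, 0, 0, 0, 0, 0, 0, 0, 0, 0, 0, 0, 0, 0, 0, 0, 0, 0, 0, 0, 0, 0, 0, 0, 0]
w8 L pin x [85, 85, 85, 86, 86, 87, 88, 88, 89, 89, 93, 99, 117, 135, 154, 171, 180, 187, 189, 191, 191, 191, 191, 191, 190, 183, 176, 162, 149, 135, 122, 117, 113, 112, 112, 111, 111]
```

```bash
python3 -c "
from workcell import env
print(env.job_done())"
```

```text
the job is handed in; nothing more can be done
None
```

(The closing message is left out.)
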